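# Lean a paddle board in its hinged stand

## Task

First set the back rest of the small wooden board stand so that it leans back 15 degrees from upright and stays there by itself. Next pick up the flat-lying paddle board and lean it on its wide end, handle up, against the tea box and let go, so that you can take it again from above. Then stand it in the stand's tray the same way up, leaning back against the rest, and let go; leave the two jars and the pepper mill standing where they are.

Things in the scene. Friction and masses are not known exactly. Their poses are not given: they have to be found in the camera images.
- board_mid (a point): centre of the paddle board, a loose plain wooden serving board 190 long x 66 wide x 14 mm thick, about 0.14 kg, that starts lying flat. Its x axis runs along its length to the handle end, y across its width, z through its thickness. The blade (66 mm wide, straight sides) spans x = -95 to +17 mm, rounded shoulders to +33 mm, then a handle 34 mm wide to x = +95 mm with a 12 mm hanging hole 10 mm from its end. Centre of mass at x about -20 mm
- board_foot (a point): middle of the board's wide end edge (x = -95 mm in the board's axes, half-way through the thickness); same axes as board_mid
- board_handle (a point): point in the board's handle, 20 mm from the handle's end, half-way through the thickness (x = +75 mm); same axes as board_mid
- stand: wooden board stand, fixed to the worktop: origin on the worktop below the front face of the back rest's foot. Its x axis points from the front lip to the rear (the way the rest leans back), y along the lip, z up. Tray floor 11 mm above the worktop. Front lip: inner face at x = -36 mm, top 27 mm above the worktop. Side cheeks and hinge blocks inside faces at y = +/-48 to 50 mm, tops at 27 mm. Base reaches from x = -46 to +70 mm, 112 mm wide
- rest (a joint): angle of the stand's back rest from upright, rad: 0 is vertical, positive leans back to the stand's +x (range -0.1 to 1.1). Stiff friction hinge, about 0.4 N m: it stays where it is left; a few newtons at its top edge move it. The hinge axis is parallel to the stand's y at x = 0, 13 mm above the worktop. The rest is a plate 92 mm wide and 10 mm thick reaching 94 mm from the axis; its front face passes through the axis, its back lies 10 mm behind
- rest_edge (a point): middle of the rest's top edge, 94 mm from the hinge axis and half-way through the 10 mm thickness; moves with the rest
- tea_box: dark wooden tea box with a small brass clasp, closed and fixed to the worktop: 110 mm along its x, 160 mm along its y, top 80 mm above the worktop, flat and free-standing; origin at the centre of its underside. Its lid overhangs the sides by 3 mm (the 110 x 160 is the lid). The board leaned on its lid edge at 45 degrees or steeper from the worktop (wide end up to 80 mm from the box) stays put and its handle sticks out above the lid
- pepper_mill: dark wooden pepper mill, 58 mm diameter, 170 mm tall, standing loose; origin at the centre of its underside; leave it alone
- jam_jar: round glass jar with a grey lid, 62 mm diameter, 86 mm tall, standing loose; origin at the centre of its underside; leave it alone
- spice_jar: slim glass jar with a green cap, 46 mm diameter, 106 mm tall, standing loose; origin at the centre of its underside; leave it alone

How it is judged:
By the outcome, as a careful person would: the job done as asked, in the order asked, and still so for the second after the job is handed in, with the robot touching nothing.
It also fails if it takes over 62 s, if anything falls off the work surface, if the arm or the gripper's body presses on something with over 40 N, if the wrist force passes 120 N, or if a joint passes its speed limit or range.

## Robot

A 7-joint arm with a two-finger parallel gripper is mounted at the origin on a cart in front of the work surface, level with it; the furniture and walls round the work are solid. World frame = base frame: x ahead of the robot, y to its left, z up, the work surface at z = 0. Lengths are in m, angles in rad, forces in N, time in s.
With the tool pointing down it reaches from about 0.4 to 0.85 m from the base axis. Payload 4.5 kg.
Tool frame: the origin (TCP) lies on the centre line of the jaws, within the pads' length; the fingertips stand 14 mm ahead of it and the grasp point (between the pads) lies 5 mm behind it; z points along the fingers, y is the line along which they close (so a half turn about z gives the same grasp; the last joint's range is limited). The gripper opens to 88 mm and grips with 3 to 60 N. Pads are 18 mm wide; open, the fingers measure 123 mm over their backs; the gripper's body (75 mm by 187 mm) begins 45 mm behind the grasp point.
Start: joints at [-1.149, 0.689, -0.195, 1.565, 0.157, 0.902, -0.215], TCP at [0.236, 0.579, 0.253] pointing down, gripper open.
Joint ranges: [-3.01, 3.01], [-0.46, 2.08], [-1.47, 1.51], [0.13, 2.56], [-1, 4.14], [0.04, 2.09], [-2.66, 2.66]. Speed limits (rad/s): [2.57, 2.57, 3.14, 3.14, 3.14, 3.14, 3.14].

## Interface

Orientations are given as a rotation vector (axis times angle).
In Python, from plant import arm gives the robot as it stands.
- The arm moves only by the tool step_arm, never from a script. Its arguments are lists of equal length, an entry for each row: "travel": the shift along the tool's x, y, z in m, a list of three; "dr": the turn, a rotation vector about the tool's x, y, z in rad, a list of three. In form: {"travel": [[tx, ty, tz], ...], "dr": [[ax, ay, az], ...]}. A call has 1 to 10 rows; each row shifts and turns the commanded pose from where the row before left it, along the tool's axes as they then stand; what a row does not reach is not made up. A row lasts 1/10 s, in which the tool goes at most 50 mm and 8.59 degrees, less where a joint would pass 70% of its speed; a pose out of reach is approached as far as the arm can. A call with a gripper value outside its range is refused whole. "jaw" is the finger opening in m, from 0 to 0.0881, set as the call begins (left out, the last holds). The fingers move at their own pace and stop on an object; "grip_force" is the grip in N (left out, the last holds). Time passes only in rows, so rows that do not move let the fingers close. It gives the time, the measured TCP pose, the force, the opening and the grip force at its end, in the units of the state.
- arm.read_state(): the state, without advancing time (a new reading comes with each control period).
- arm.snapshot(name): name is "side" or "top" or "wrist"; returns the picture (400x640x3 uint8, blue, green, red); there is no depth.
- arm.camera_model(name): a dict with "intrinsics" (3x3 intrinsics, pixels), "dist" ([k1, k2, p1, p2, k3] as OpenCV has them; the pictures are not rectified), "pose" (4x4, takes a point from camera to world coordinates); the wrist camera has in their place "T_tool_cam" (4x4, takes a point from camera to tool coordinates, whose origin is the TCP and whose axes are the flange's). Camera axes: x right, y down, z forward; pixel columns grow to the right and rows downward; lengths in m; the calibration is good to about 2 mm. A picture is of the moment at which its call begins: read the wrist's pose just before it. camera_model takes no time and is no camera call.
- arm.close_job(): hands the job in; it is judged then, once.
The state is a dict: "time": time; "joint_positions": joint angles; "joint_vel": joint speeds; "tau": joint torques, N m; "ee_pos": TCP position; "ee_rot": TCP orientation; "contact_force": force on the tool from outside, world axes, zero at the start; "wrist_torque": the same for the moment, N m; "opening": finger opening in m; "finger_force": force on a finger pad.
Only numpy, scipy, OpenCV 4.12 (cv2) and the standard library are available. Lean on these libraries where they do the work, as an engineer would, in place of code of your own. Each camera call takes 0.05 s, during which the arm holds its last target. There are 200 camera calls.

## Working session

There is one attempt and no reset: what is moved stays moved. The work goes in short steps, Python scripts to look and compute and a tool call to move; the robot and the scene stay as the last step left them, time stands still between calls to the robot, and variables do not carry over. Pictures are saved under pics/ and viewed, at most 10 in all, crops included, and the job is handed in when it is done.

Besides the shell and the picture viewer there is one more tool, called after "Emit:" as name(argument=value, ...), one argument or row to a line, values as JSON. step_arm: Moves the arm, as the interface text tells. Its arguments: {"type":"object","properties":{"travel":{"type":"array","items":{"type":"array","items":{"type":"number"}}},"dr":{"type":"array","items":{"type":"array","items":{"type":"number"}}},"jaw":{"type":"number"},"grip_force":{"type":"number"}},"required":["travel","dr"]}

```bash
mkdir -p pics; ls
python3 - <<'E'
from plant import arm
import cv2,numpy as np
s=arm.read_state();print({k:np.round(v,3).tolist() for k,v in s.items()})
for n in("top","side"):
    cv2.imwrite(f"pics/{n}0.png",arm.snapshot(n))
for n in("top","side","wrist"):
    print(n,{k:np.round(v,4).tolist() for k,v in arm.camera_model(n).items()})
E
```

```text
pics
{'time': 0.0, 'joint_positions': [-1.149, 0.69, -0.195, 1.566, 0.157, 0.902, -0.215], 'joint_vel': [-0.002, -0.0, -0.001, 0.001, -0.0, 0.0, -0.0], 'tau': [-0.0, -52.756, -1.267, -15.343, -0.052, 0.006, 0.0], 'ee_pos': [0.236, 0.578, 0.252], 'ee_rot': [-0.605, -3.083, 0.003], 'contact_force': [1.172, 1.236, 0.258], 'wrist_torque': [-0.012, 0.014, 0.026], 'finger_force': 0.0, 'opening': 0.088}
top {'intrinsics': [[422.6705, 0.0, 318.2382], [0.0, 422.6705, 202.4187], [0.0, 0.0, 1.0]], 'dist': [0.0374, 0.0, 0.0, 0.0, 0.0], 'pose': [[0.0465, -0.9793, 0.1971, 0.3567], [-0.9989, -0.0456, 0.0091, -0.0287], [0.0001, -0.1973, -0.9803, 1.2183], [0.0, 0.0, 0.0, 1.0]]}
side {'intrinsics': [[368.0354, 0.0, 319.7166], [0.0, 368.0354, 191.3449], [0.0, 0.0, 1.0]], 'dist': [-0.0684, 0.0, 0.0, 0.0, 0.0], 'pose': [[0.8873, -0.25, 0.3876, 0.1245], [-0.4611, -0.4992, 0.7336, -0.8757], [0.0101, -0.8297, -0.5582, 0.7231], [0.0, 0.0, 0.0, 1.0]]}
wrist {'intrinsics': [[342.7319, 0.0, 314.4762], [0.0, 342.7319, 202.9806], [0.0, 0.0, 1.0]], 'dist': [0.0128, 0.0, 0.0, 0.0, 0.0], 'T_tool_cam': [[0.0006, -0.9506, -0.3105, 0.0807], [1.0, 0.0004, 0.0008, 0.0006], [-0.0006, -0.3105, 0.9506, -0.1322], [0.0, 0.0, 0.0, 1.0]]}
```

View pics/top0.png

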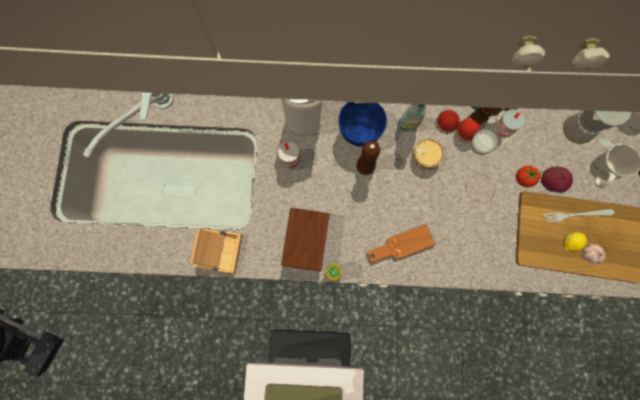

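View pics/side0.png

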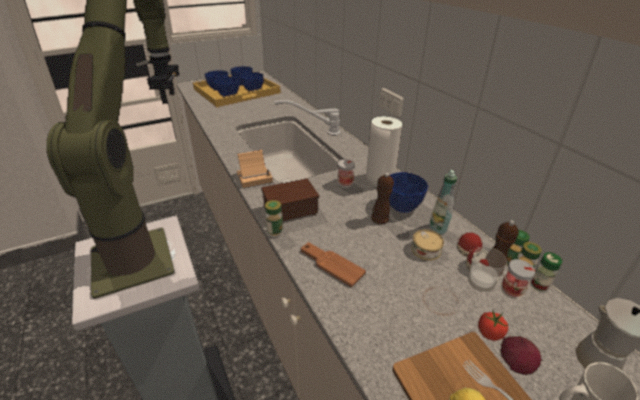

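The top view shows the board at about (400,244) with its handle to the left, the box at (306,239), the stand at (216,250), the spice jar at (334,272) and the mill at (368,157). I'll measure contours next.

```bash
cat > h.py <<'E'
from plant import arm
import cv2,numpy as np
from scipy.spatial.transform import Rotation as R
def cam(n):
    m=arm.camera_model(n)
    if n=="wrist":
        s=arm.read_state();T=np.eye(4);T[:3,:3]=R.from_rotvec(s["ee_rot"]).as_matrix();T[:3,3]=s["ee_pos"]
        P=T@np.array(m["T_tool_cam"])
    else:P=np.array(m["pose"])
    return np.array(m["intrinsics"]),np.array(m["dist"]),P
def ray(c,uv):
    K,d,P=c
    q=cv2.undistortPoints(np.array(uv,float).reshape(-1,1,2),K,d).reshape(-1,2)
    return P[:3,3],(P[:3,:3]@np.c_[q,np.ones(len(q))].T).T
def onz(c,uv,z):
    o,r=ray(c,uv);return o+r*((z-o[2])/r[:,2])[:,None]
def onplane(c,uv,p,n):
    o,r=ray(c,uv);return o+r*(((np.array(p)-o)@n)/(r@n))[:,None]
def proj(c,X):
    K,d,P=c;W=np.linalg.inv(P)
    return cv2.projectPoints(np.array(X,float).reshape(-1,1,3),cv2.Rodrigues(W[:3,:3])[0],W[:3,3],K,d)[0].reshape(-1,2)
def st():
    s=arm.read_state();print(round(s["time"],2),np.round(s["ee_pos"],4),np.round(s["ee_rot"],3),"open",round(s["opening"],4),"F",np.round(s["contact_force"],1),"ff",round(s["finger_force"],1),"q",np.round(s["joint_positions"],2));return s
E
python3 - <<'E'
from h import *
im=cv2.imread("pics/top0.png");c=cam("top")
cv2.imwrite("pics/top0c.png",cv2.resize(im[190:290,180:440],None,fx=3,fy=3,interpolation=cv2.INTER_CUBIC))
hsv=cv2.cvtColor(im,cv2.COLOR_BGR2HSV)
print("hsv board,box,stand,",hsv[242,405],hsv[240,306],hsv[250,216])
m=((hsv[...,0]<20)&(hsv[...,1]>110)).astype(np.uint8)
for z,roi,nm in((.014,(360,220,80,50),"board"),(.08,(275,200,60,75),"box")):
    x,y,w,h=roi;mm=np.zeros_like(m);mm[y:y+h,x:x+w]=m[y:y+h,x:x+w]
    mm=cv2.morphologyEx(mm,cv2.MORPH_OPEN,np.ones((2,2)))
    ct=max(cv2.findContours(mm,0,2)[0],key=cv2.contourArea)
    p=onz(c,ct,z)[:,:2]
    r=cv2.minAreaRect((p*1000).astype(np.float32));print(nm,r,np.round(cv2.boxPoints(r)))
for u,z in(((368,256),.014),((334,272),.106),((370,147),.17),((289,147),.086)):print(u,onz(c,[u],z).round(3))
E
```

```text
hsv board,box,stand, [ 13 181 176] [ 11 180 106] [ 16 147 184]
board ((482.1721496582031, -256.4840087890625), (65.97193145751953, 191.0510711669922), 22.972326278686523) [[ 415. -181.]
 [ 489. -357.]
 [ 550. -332.]
 [ 475. -156.]]
box ((481.7872314453125, 10.051349639892578), (106.46540069580078, 157.41259765625), 84.14286041259766) [[398. -35.]
 [555. -51.]
 [566.  55.]
 [409.  71.]]
(368, 256) [[ 0.451 -0.165  0.014]]
(334, 272) [[ 0.398 -0.068  0.106]]
(370, 147) [[ 0.72  -0.146  0.17 ]]
(289, 147) [[0.739 0.071 0.086]]
```

View pics/top0c.png

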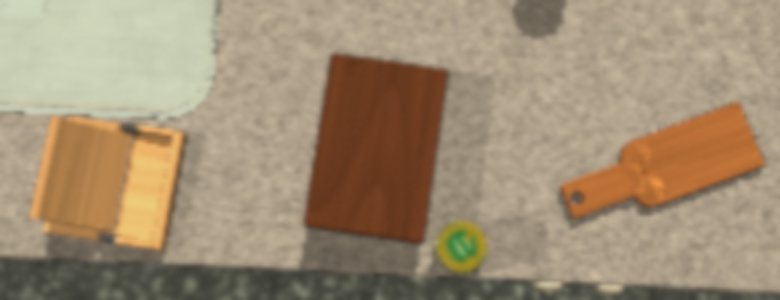

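The crop shows the stand at left, with its rest leaning towards image left (world +y) and its lip on the right. The box is in the middle, the spice jar sits at the box's near right corner, and the board's handle points to the box. I'll go above the stand for a close look.

Emit:
step_arm(
  travel=[
    [-0.03,-0.022,-0.008],
    [-0.03,-0.022,-0.008],
    [-0.03,-0.022,-0.008],
    [-0.03,-0.022,-0.008],
    [-0.03,-0.022,-0.008],
    [-0.03,-0.022,-0.008],
    [-0.03,-0.022,-0.008],
    [-0.03,-0.022,-0.008],
    [-0.03,-0.022,-0.008],
    [-0.03,-0.022,-0.008],
  ],
  dr=[
    [0,0,0],
    [0,0,0],
    [0,0,0],
    [0,0,0],
    [0,0,0],
    [0,0,0],
    [0,0,0],
    [0,0,0],
    [0,0,0],
    [0,0,0],
  ],
)

```text
time: 1.1
ee_pos: [0.4313, 0.2599, 0.3328]
ee_rot: [-0.605, -3.082, 0.001]
contact_force: [0.4, 0.1, 0.6]
opening: 0.0883
finger_force: 0.0
```

Run:
```python
from h import *
st();cv2.imwrite("pics/w1.png",arm.snapshot("wrist"));st()
```

```text
1.1 [0.4313 0.2599 0.3328] [-6.050e-01 -3.082e+00  1.000e-03] open 0.0883 F [0.4 0.1 0.6] ff 0.0 q [-0.48  0.43 -0.24  1.81  0.12  0.91  0.41]
1.15 [0.4359 0.2531 0.3337] [ 0.62   3.075 -0.006] open 0.0878 F [ 3.  -4.8 -0.4] ff 0.0 q [-0.47  0.43 -0.23  1.81  0.13  0.91  0.42]
```

View pics/w1.png

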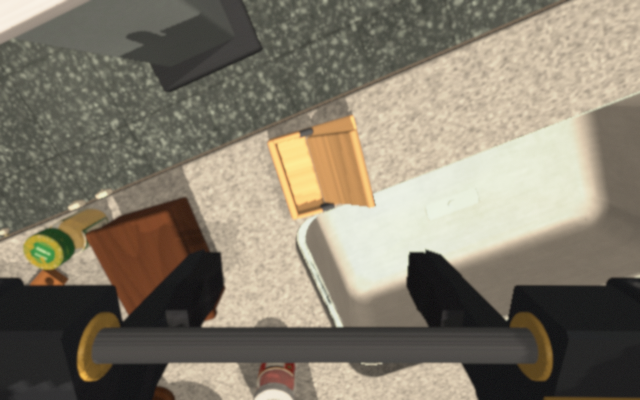

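The wrist view shows the stand at about (320,165), its rest leaning right with its top edge near (355,117)–(374,207). The arm was still settling, so I'll take it again and enlarge it.

Run:
```python
from h import *
for i in range(4): im=arm.snapshot("wrist")
s=st();cv2.imwrite("pics/w2.png",arm.snapshot("wrist"));st()
im=cv2.imread("pics/w2.png");cv2.imwrite("pics/w2c.png",cv2.resize(im[85:225,240:400],None,fx=4,fy=4,interpolation=cv2.INTER_CUBIC))
np.save("w2cam.npy",cam("wrist")[2])
```

```text
1.35 [0.4303 0.2621 0.3325] [-6.040e-01 -3.082e+00 -1.000e-03] open 0.0882 F [-0.1 -0.9  0.2] ff 0.0 q [-0.48  0.43 -0.24  1.81  0.12  0.91  0.41]
1.4 [0.4299 0.2627 0.3324] [-0.602 -3.082 -0.   ] open 0.0882 F [ 0.1  0.4 -0.1] ff 0.0 q [-0.48  0.43 -0.24  1.81  0.12  0.91  0.41]
```

View pics/w2c.png

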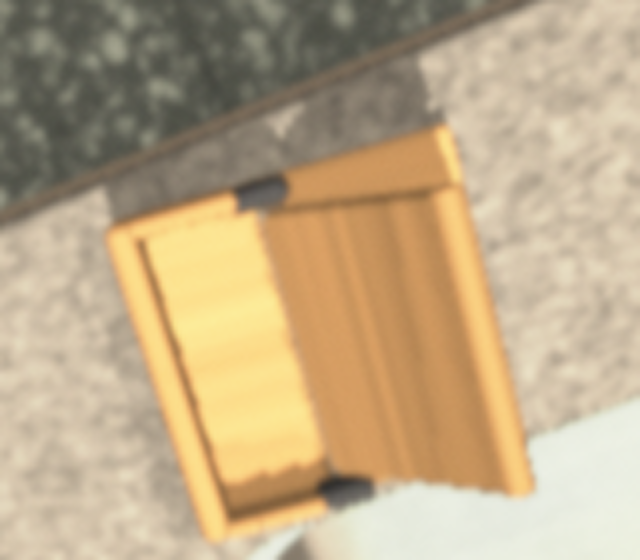

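The crop shows the lip's top at left, (108,230)–(205,540), and the tray floor. The rest's front face runs from the hinge, about (262,190)–(330,475), to its top edge, about (440,125)–(512,492), with the 10 mm end face to the right of that. I'll fit the stand frame and the rest angle.

Run:
```python
from h import *
K,d,_=cam("wrist");c=(K,d,np.load("w2cam.npy"))
f=lambda L:np.array(L,float)/4+[240,85]-[.375,.375]
lo=onz(c,f([(108,230),(205,540)]),.027);print("lip outer",lo.round(4),np.linalg.norm(lo[1]-lo[0]))
li=onz(c,f([(133,228),(222,520)]),.027);print("lip inner",li.round(4))
hg=onz(c,f([(262,205),(330,470)]),.013);print("hinge",hg.round(4))
for a in (li,lo,hg):
    v=a[1]-a[0];print("yaw of stand x",np.degrees(np.arctan2(v[1],v[0]))+90)
for h in(.05,.07,.09,.1):
    t=onz(c,f([(440,125),(512,492)]),h);v=t[1]-t[0];print(h,t.round(4).tolist(),np.linalg.norm(v),np.degrees(np.arctan2(v[1],v[0]))+90)
v=lo[1]-lo[0];v/=np.linalg.norm(v);X=np.array([-v[1],v[0],0])
O=(lo[0]+lo[1])/2+X*.046;O[2]=0;print("origin",O,"X",X)
# rest angle: mid ray of top front edge in plane y=0
o,r=ray(c,f([(476,308)]));r=r[0]
A=lambda p:np.array([(p-O)@X,p[2]-.013])
best=min(np.linspace(.2,.6,4000),key=lambda t:abs(np.hypot(*A(o+r*t))-.094)) 
ts=np.linspace(.2,.6,4000);g=np.array([np.hypot(*A(o+r*t)) for t in ts])-.094
for i in np.where(np.diff(np.sign(g)))[0]:
    a=A(o+r*ts[i]);print("angle",np.degrees(np.arctan2(*a)),(o+r*ts[i]).round(4))
```

```text
lip outer [[0.3895 0.2145 0.027 ]
 [0.4976 0.2015 0.027 ]] 0.10887724755162502
lip inner [[0.3919 0.2221 0.027 ]
 [0.4931 0.2097 0.027 ]]
hinge [[0.402  0.2618 0.013 ]
 [0.4946 0.2489 0.013 ]]
yaw of stand x 82.99478722649997
yaw of stand x 83.11980407710615
yaw of stand x 82.03799514335024
0.05 [[0.3964, 0.3217, 0.05], [0.5119, 0.3037, 0.05]] 0.11688584795733827 81.11189971392679
0.07 [[0.3944, 0.3204, 0.07], [0.5044, 0.3032, 0.07]] 0.11124895797715265 81.11189971392677
0.09 [[0.3925, 0.319, 0.09], [0.4968, 0.3027, 0.09]] 0.10561206799696689 81.11189971392679
0.1 [[0.3915, 0.3183, 0.1], [0.493, 0.3024, 0.1]] 0.10279362300687393 81.11189971392677
origin [0.4490269  0.25366752 0.        ] X [0.11979369 0.99279881 0.        ]
angle 36.92871242291226 [0.4427 0.3113 0.0882]
angle 134.44816970539756 [ 0.4754  0.318  -0.0528]
```

Run:
```python
from h import *
K,d,_=cam("wrist");c=(K,d,np.load("w2cam.npy"))
f=lambda L:np.array(L,float)/4+[240,85]-[.375,.375]
O=np.array([.449,.2535,0]);X=np.array([np.cos(np.radians(82.9)),np.sin(np.radians(82.9)),0])
Y=np.array([-X[1],X[0],0])
p=onz(c,f([(443,125)]),.011)[0]-O;print("rear near corner in stand",p@X,p@Y)
for e in([(437,190),(505,492)],[(463,187),(530,490)]):
  for h in(.07,.08,.09,.1):
    t=onz(c,f(e),h)-O;v=t[1]-t[0];print(h,(t@X).round(4),(t@Y).round(4),np.linalg.norm(v))
  for q in e:
    o,r=ray(c,f([q]));ts=np.linspace(.2,.6,8000);P=o+r*ts[:,None]-O
    R0=.094 if e[0][0]==437 else np.hypot(.094,.01)
    xx=P@X;zz=P[:,2]-.013;g=np.hypot(xx,zz)-R0
    i=np.where(np.diff(np.sign(g)))[0][0];a=np.degrees(np.arctan2(xx[i],zz[i]))-(0 if R0==.094 else np.degrees(np.arctan(10/94)));print("phi",a)
```

```text
rear near corner in stand 0.06525296542471454 0.05687082342775614
0.07 [0.0547 0.0541] [ 0.0452 -0.0482] 0.09344966610353814
0.08 [0.0541 0.0534] [ 0.0465 -0.0445] 0.09108215859565236
0.09 [0.0534 0.0528] [ 0.0479 -0.0408] 0.08871465108776669
0.1 [0.0527 0.0521] [ 0.0492 -0.0371] 0.08634714357988102
phi 34.585935329207075
phi 34.101805209918766
0.07 [0.062  0.0616] [ 0.0441 -0.0496] 0.09369152309000295
0.08 [0.0612 0.0607] [ 0.0455 -0.0458] 0.09131788823832704
0.09 [0.0603 0.0599] [ 0.0468 -0.0421] 0.08894425338665128
0.1 [0.0595 0.059 ] [ 0.0482 -0.0384] 0.08657061853497543
phi 33.879235346140746
phi 33.484164215460375
```

The rest is at about 34° and the stand origin at (0.449, 0.2535) with yaw 82.9°; the edge lengths and the hinge circle agree with that. I'll grip the rest along its plane and swing it to 15°, aligning the tool first.

Emit:
step_arm(
  travel=[
    [0,0,0],
    [0,0,0],
    [0,0,0],
    [0,0,0],
    [0,0,0],
    [0,0,0],
    [0,0,0],
    [0,0,0],
    [0,0,0],
    [0,0,0],
  ],
  dr=[
    [0,0,-0.0877],
    [0,0,-0.0877],
    [0,0,-0.0877],
    [0.099,0,0],
    [0.099,0,0],
    [0.099,0,0],
    [0.099,0,0],
    [0.099,0,0],
    [0.099,0,0],
    [0,0,0],
  ],
)

```text
time: 2.4
ee_pos: [0.4288, 0.2654, 0.3302]
ee_rot: [-0.172, -2.962, 0.908]
contact_force: [0.3, 1.6, -0.4]
opening: 0.0882
finger_force: 0.0
```

```bash
cat >> h.py <<'E'
O=np.array([.449,.2535,0]);X=np.array([np.cos(np.radians(82.9)),np.sin(np.radians(82.9)),0]);Y=np.array([-X[1],X[0],0]);Z=np.array([0,0,1.])
def plan(p,Rm=None,zoff=None):
    s=st();R0=R.from_rotvec(s["ee_rot"])
    print(" travel(tool)",R0.inv().apply(np.array(p)-s["ee_pos"]).round(4))
    if Rm is not None:print(" dr",(R0.inv()*R.from_matrix(Rm)).as_rotvec().round(4))
def rest_pose(phi,r=.079,up=0):
    a=np.radians(phi);u=np.sin(a)*X+np.cos(a)*Z;n=np.cos(a)*X-np.sin(a)*Z
    return O+.013*Z+(r+up)*u+.005*n,np.c_[np.cross(n,-u),n,-u]
E
python3 - <<'E'
from h import *
plan(*rest_pose(34,up=.04));plan(*rest_pose(34))
E
```

```text
2.4 [0.4288 0.2654 0.3302] [-0.172 -2.962  0.908] open 0.0882 F [ 0.3  1.6 -0.4] ff 0.0 q [-0.76  0.67 -0.16  1.53  0.39  1.5   0.41]
 travel(tool) [-0.0228  0.1748  0.1489]
 dr [-0.0018  0.0003  0.0077]
2.4 [0.4288 0.2654 0.3302] [-0.172 -2.962  0.908] open 0.0882 F [ 0.3  1.6 -0.4] ff 0.0 q [-0.76  0.67 -0.16  1.53  0.39  1.5   0.41]
 travel(tool) [-0.0228  0.1748  0.1889]
 dr [-0.0018  0.0003  0.0077]
```

Emit:
step_arm(
  travel=[
    [-0.004,0.029,0],
    [-0.004,0.029,0],
    [-0.004,0.029,0],
    [-0.004,0.029,0],
    [-0.004,0.029,0.01],
    [-0.003,0.03,0.019],
    [0,0,0.03],
    [0,0,0.03],
    [0,0,0.03],
    [0,0,0.03],
  ],
  dr=[
    [0,0,0],
    [0,0,0],
    [0,0,0],
    [0,0,0],
    [0,0,0],
    [0,0,0.008],
    [0,0,0],
    [0,0,0],
    [0,0,0],
    [0,0,0],
  ],
)

```text
time: 3.4
ee_pos: [0.4609, 0.3197, 0.1107]
ee_rot: [-0.196, -2.967, 0.903]
contact_force: [0.7, -0.1, -0.1]
opening: 0.088
finger_force: 0.0
```

Emit:
step_arm(
  travel=[
    [0,0,0],
    [0,0,0],
  ],
  dr=[
    [0,0,0],
    [0,0,0],
  ],
)

```text
time: 3.6
ee_pos: [0.4614, 0.3205, 0.1119]
ee_rot: [-0.197, -2.966, 0.905]
contact_force: [0.2, 0.5, -0.0]
opening: 0.0878
finger_force: 0.0
```

Run:
```python
from h import *
plan(*rest_pose(34))
im=arm.snapshot("wrist");cv2.imwrite("pics/w3.png",im[100:400])
```

```text
3.6 [0.4614 0.3205 0.1119] [-0.197 -2.966  0.905] open 0.0878 F [ 0.2  0.5 -0. ] ff 0.0 q [-0.79  1.02 -0.14  1.47  0.44  1.23  0.27]
 travel(tool) [0.004  0.0038 0.0411]
 dr [ 0.0013 -0.0006 -0.0085]
```

View pics/w3.png

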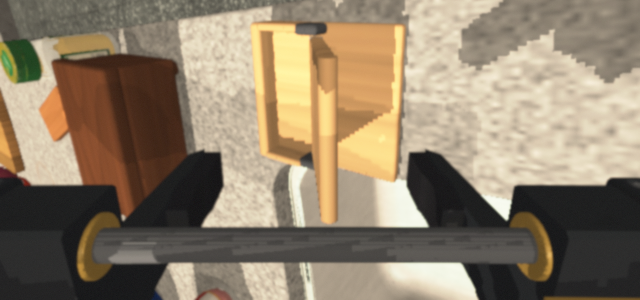

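Looking along the rest, it shows edge-on at (325,60)–(328,220), between the fingers and parallel to them. I'll descend and grip.

Emit:
step_arm(
  travel=[
    [0.004,0.004,0.01],
    [0,0,0.01],
    [0,0,0.01],
    [0,0,0.01],
    [0,0,0],
    [0,0,0],
  ],
  dr=[
    [0,0,0],
    [0,0,0],
    [0,0,0],
    [0,0,0],
    [0,0,0],
    [0,0,0],
  ],
)

```text
time: 4.25
ee_pos: [0.4551, 0.3012, 0.0757]
ee_rot: [-0.197, -2.965, 0.908]
contact_force: [0.1, 0.7, 0.7]
opening: 0.0882
finger_force: 0.0
```

Emit:
step_arm(
  travel=[
    [0,0,0],
    [0,0,0],
    [0,0,0],
    [0,0,0],
    [0,0,0],
    [0,0,0],
    [0,0,0],
    [0,0,0],
    [0,0,0],
    [0,0,0],
  ],
  dr=[
    [0,0,0],
    [0,0,0],
    [0,0,0],
    [0,0,0],
    [0,0,0],
    [0,0,0],
    [0,0,0],
    [0,0,0],
    [0,0,0],
    [0,0,0],
  ],
  jaw=0.0,
  grip_force=20,
)

```text
time: 5.25
ee_pos: [0.4552, 0.3027, 0.0753]
ee_rot: [-0.196, -2.967, 0.903]
contact_force: [1.4, 1.9, -4.5]
opening: 0.0104
finger_force: 19.4
```

Run:
```python
from h import *
plan(*rest_pose(34));plan(*rest_pose(15))
# rows: arc steps
p0,R0=rest_pose(34)
for k in range(1,3):
    p1,R1=rest_pose(34-1.9*k);print((R0.T@(p1-p0)).round(5),R.from_matrix(R0.T@R1).as_rotvec().round(4));p0,R0=p1,R1
```

```text
5.25 [0.4552 0.3027 0.0753] [-0.196 -2.967  0.903] open 0.0104 F [ 1.4  1.9 -4.5] ff 19.4 q [-0.79  1.05 -0.13  1.53  0.46  1.14  0.24]
 travel(tool) [ 0.     -0.0013  0.0004]
 dr [ 0.0027  0.     -0.0081]
5.25 [0.4552 0.3027 0.0753] [-0.196 -2.967  0.903] open 0.0104 F [ 1.4  1.9 -4.5] ff 19.4 q [-0.79  1.05 -0.13  1.53  0.46  1.14  0.24]
 travel(tool) [-0.0002 -0.0273  0.003 ]
 dr [-0.3289  0.0014 -0.008 ]
[-0.      -0.00262 -0.00012] [-0.0332 -0.      0.    ]
[-0.      -0.00262 -0.00012] [-0.0332  0.     -0.    ]
```

Emit:
step_arm(
  travel=[
    [0,-0.0026,-0.0001],
    [0,-0.0026,-0.0001],
    [0,-0.0026,-0.0001],
    [0,-0.0026,-0.0001],
    [0,-0.0026,-0.0001],
    [0,-0.0026,-0.0001],
    [0,-0.0026,-0.0001],
    [0,-0.0026,-0.0001],
    [0,-0.0026,-0.0001],
    [0,-0.0026,-0.0001],
  ],
  dr=[
    [-0.033,0,0],
    [-0.033,0,0],
    [-0.033,0,0],
    [-0.033,0,0],
    [-0.033,0,0],
    [-0.033,0,0],
    [-0.033,0,0],
    [-0.033,0,0],
    [-0.033,0,0],
    [-0.033,0,0],
  ],
)

```text
time: 6.25
ee_pos: [0.4527, 0.2802, 0.0887]
ee_rot: [-0.203, -3.098, 0.405]
contact_force: [2.0, 3.6, 3.2]
opening: 0.0105
finger_force: 20.2
```

Emit:
step_arm(
  travel=[
    [0,0,0],
    [0,0,0],
    [0,0,0],
  ],
  dr=[
    [0,0,0],
    [0,0,0],
    [0,0,0],
  ],
)

```text
time: 6.55
ee_pos: [0.4526, 0.2788, 0.0892]
ee_rot: [-0.204, -3.096, 0.412]
contact_force: [-0.8, 0.5, 9.1]
opening: 0.0103
finger_force: 19.7
```

Run:
```python
from h import *
plan(*rest_pose(15))
```

```text
6.55 [0.4526 0.2788 0.0892] [-0.204 -3.096  0.412] open 0.0103 F [-0.8  0.5  9.1] ff 19.7 q [-0.63  0.89 -0.2   1.81  0.5   0.72  0.25]
 travel(tool) [0.0004 0.     0.0012]
 dr [-0.0021  0.004  -0.0083]
```

The rest is held at 15.1°. Release and retreat along the tool axis.

Emit:
step_arm(
  travel=[
    [0,0,0],
    [0,0,0],
    [0,0,0],
    [0,0,0],
    [0,0,-0.02],
    [0,0,-0.03],
    [0,0,-0.04],
    [0,0,-0.04],
    [0,0,-0.03],
    [0,0,0],
  ],
  dr=[
    [0,0,0],
    [0,0,0],
    [0,0,0],
    [0,0,0],
    [0,0,0],
    [0,0,0],
    [0,0,0],
    [0,0,0],
    [0,0,0],
    [0,0,0],
  ],
  jaw=0.05,
)

```text
time: 7.55
ee_pos: [0.4581, 0.3232, 0.246]
ee_rot: [-0.204, -3.101, 0.401]
contact_force: [-0.6, 0.1, -0.3]
opening: 0.0499
finger_force: 0.0
```

Run:
```python
from h import *
# board grasp: tool z down, y along board width dir, at board x=b
C=np.array([.482,-.2565,0]);bx=np.array([-.39,.9208,0]);by=np.array([-bx[1],bx[0],0])
jaw=-by # (0.92,0.39)
Rg=np.c_[np.cross(jaw,-Z),jaw,-Z]
p=C+bx*.005+Z*.2
plan(p,Rg);plan(p,np.c_[-Rg[:,0],-Rg[:,1],Rg[:,2]])
im=arm.snapshot("wrist");cv2.imwrite("pics/w4.png",im)
```

```text
7.55 [0.4581 0.3232 0.246 ] [-0.204 -3.101  0.401] open 0.0499 F [-0.6  0.1 -0.3] ff 0.0 q [-0.63  0.7  -0.28  1.61  0.37  1.09  0.36]
 travel(tool) [-0.0961 -0.5369  0.1893]
 dr [-0.2282  0.1416  1.0326]
7.55 [0.4581 0.3232 0.246 ] [-0.204 -3.101  0.401] open 0.0499 F [-0.6  0.1 -0.3] ff 0.0 q [-0.63  0.7  -0.28  1.61  0.37  1.09  0.36]
 travel(tool) [-0.0961 -0.5369  0.1893]
 dr [-0.1637 -0.264  -2.0895]
```

View pics/w4.png

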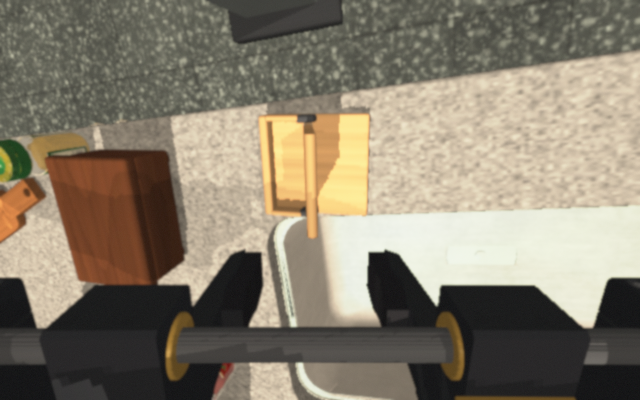

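The wrist view looks along the tool, which is tilted 15°. The rest stays edge-on at x≈310, so it held at 15°. On to the board.

Emit:
step_arm(
  travel=[
    [-0.0069,-0.0383,0.0135],
    [-0.0069,-0.0383,0.0135],
    [-0.0069,-0.0383,0.0135],
    [-0.0069,-0.0383,0.0135],
    [-0.0069,-0.0383,0.0135],
    [-0.0069,-0.0383,0.0135],
    [-0.0069,-0.0383,0.0135],
    [-0.0069,-0.0383,0.0135],
    [-0.0069,-0.0383,0.0135],
    [-0.0069,-0.0383,0.0135],
  ],
  dr=[
    [0,0,0],
    [0,0,0],
    [0,0,0],
    [0,0,0],
    [0,0,0],
    [0,0,0],
    [0,0,0],
    [0,0,0],
    [0,0,0],
    [0,0,0],
  ],
  jaw=0.088,
)

```text
time: 8.6
ee_pos: [0.4707, -0.0924, 0.2109]
ee_rot: [-0.204, -3.091, 0.411]
contact_force: [0.3, -0.3, 1.0]
opening: 0.088
finger_force: 0.0
```

Emit:
step_arm(
  travel=[
    [-0.0069,-0.0383,0.0135],
    [-0.0069,-0.0383,0.0135],
    [-0.0069,-0.0383,0.0135],
    [-0.0069,-0.0383,0.0135],
    [0,0,0],
    [0,0,0],
    [0,0,0],
    [0,0,0],
    [0,0,0],
    [0,0,0],
  ],
  dr=[
    [0,0,0],
    [0,0,0],
    [0,0,0],
    [0,0,0],
    [-0.028,0.018,0.129],
    [-0.028,0.018,0.129],
    [-0.028,0.018,0.129],
    [-0.028,0.018,0.129],
    [-0.028,0.018,0.129],
    [-0.028,0.018,0.129],
  ],
)

```text
time: 9.6
ee_pos: [0.477, -0.2545, 0.1986]
ee_rot: [-1.387, -2.805, 0.122]
contact_force: [-0.7, 0.4, -0.2]
opening: 0.0878
finger_force: 0.0
```

Emit:
step_arm(
  travel=[
    [0,0,0],
    [0,0,0],
    [0,0,0],
    [0,0,0],
  ],
  dr=[
    [-0.028,0.018,0.129],
    [-0.028,0.018,0.129],
    [0,0,0],
    [0,0,0],
  ],
)

```text
time: 10.0
ee_pos: [0.4774, -0.2545, 0.1993]
ee_rot: [-1.729, -2.616, 0.022]
contact_force: [0.5, 0.2, 0.2]
opening: 0.0879
finger_force: 0.0
```

Run:
```python
from h import *
C=np.array([.482,-.2565,0]);bx=np.array([-.39,.9208,0]);by=np.array([-bx[1],bx[0],0])
jaw=-by;Rg=np.c_[np.cross(jaw,-Z),jaw,-Z]
plan(C+bx*.005+Z*.2,Rg)
c=cam("wrist");im=arm.snapshot("wrist");cv2.imwrite("pics/w5.png",im)
hsv=cv2.cvtColor(im,cv2.COLOR_BGR2HSV)
# predicted pixels of board pts
pts=[C+bx*a+by*b+Z*.014 for a,b in((-.095,.033),(-.095,-.033),(.095,.017),(.095,-.017),(0,0))]
print(proj(c,pts).round())
m=((hsv[...,0]<20)&(hsv[...,1]>110)&(hsv[...,2]>70)).astype(np.uint8)
u=proj(c,pts)[4].astype(int)
n,l,s,ce=cv2.connectedComponentsWithStats(cv2.morphologyEx(m,cv2.MORPH_OPEN,np.ones((3,3))));k=l[u[1],u[0]];print(k,s[k])
ct=max(cv2.findContours((l==k).astype(np.uint8),0,2)[0],key=cv2.contourArea)
r=cv2.minAreaRect((onz(c,ct,.014)[:,:2]*1000).astype(np.float32));print(r,cv2.boxPoints(r).round())
```

```text
10.0 [ 0.4774 -0.2545  0.1993] [-1.729 -2.616  0.022] open 0.0879 F [0.5 0.2 0.2] ff 0.0 q [ 0.47  0.66 -0.13  1.87  0.15  0.63  0.65]
 travel(tool) [ 0.0014  0.0034 -0.0008]
 dr [-0.0148  0.0027  0.0017]
[[288. 272.]
 [351. 272.]
 [302.  78.]
 [341.  78.]
 [320. 184.]]
1 [  294    77    69   194 10519]
((488.3414306640625, -251.9434814453125), (65.17448425292969, 188.3877410888672), 22.722448348999023) [[ 422. -178.]
 [ 495. -351.]
 [ 555. -326.]
 [ 482. -152.]]
```

View pics/w5.png

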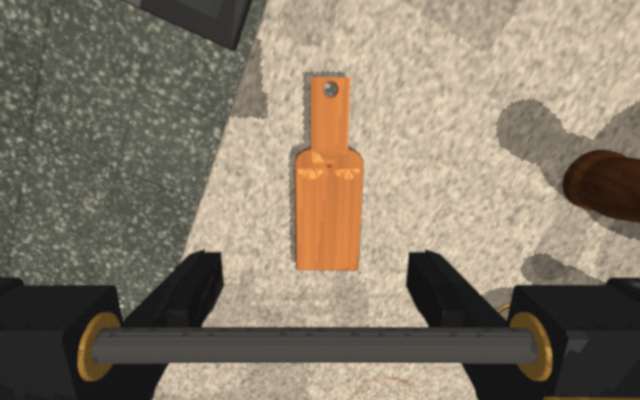

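The board is centred in view, with the handle hole at (330,90) and the wide end at row 270. The near measurement gives its centre as (0.487,-0.2525). Descend and grip across the blade at x≈+5 mm.

Run:
```python
from h import *
C=np.array([.487,-.2525,0]);a=np.radians(22.8);bx=np.array([-np.sin(a),np.cos(a),0]);by=np.array([-bx[1],bx[0],0])
jaw=-by;Rg=np.c_[np.cross(jaw,-Z),jaw,-Z]
plan(C+bx*.006+Z*.017,Rg)
```

```text
10.05 [ 0.4779 -0.2542  0.1995] [-1.729 -2.616  0.021] open 0.0879 F [ 0.3  0.9 -0.1] ff 0.0 q [ 0.47  0.66 -0.13  1.87  0.15  0.63  0.65]
 travel(tool) [0.0045 0.0117 0.1823]
 dr [-0.0141  0.0029  0.0049]
```

Emit:
step_arm(
  travel=[
    [0.004,0.006,0.03],
    [0,0.006,0.03],
    [0,0,0.03],
    [0,0,0.03],
    [0,0,0.025],
    [0,0,0.015],
    [0,0,0.01],
    [0,0,0.006],
    [0,0,0],
    [0,0,0],
  ],
  dr=[
    [-0.014,0.003,0.005],
    [0,0,0],
    [0,0,0],
    [0,0,0],
    [0,0,0],
    [0,0,0],
    [0,0,0],
    [0,0,0],
    [0,0,0],
    [0,0,0],
  ],
)

```text
time: 11.05
ee_pos: [0.4885, -0.2468, 0.0249]
ee_rot: [1.741, 2.612, 0.002]
contact_force: [-1.2, -0.1, -0.5]
opening: 0.0878
finger_force: 0.0
```

Run:
```python
from h import *
C=np.array([.487,-.2525,0]);a=np.radians(22.8);bx=np.array([-np.sin(a),np.cos(a),0]);by=np.array([-bx[1],bx[0],0])
jaw=-by;Rg=np.c_[np.cross(jaw,-Z),jaw,-Z]
plan(C+bx*.006+Z*.017,Rg)
```

```text
11.05 [ 0.4885 -0.2468  0.0249] [1.741e+00 2.612e+00 2.000e-03] open 0.0878 F [-1.2 -0.1 -0.5] ff 0.0 q [ 0.42  0.96 -0.06  1.94  0.19  0.25  0.59]
 travel(tool) [ 0.0013 -0.0036  0.0079]
 dr [ 0.0025  0.0019 -0.0029]
```

Emit:
step_arm(
  travel=[
    [0.001,-0.003,0.004],
    [0,0,0.004],
    [0,0,0],
    [0,0,0],
  ],
  dr=[
    [0,0,0],
    [0,0,0],
    [0,0,0],
    [0,0,0],
  ],
)

```text
time: 11.45
ee_pos: [0.4848, -0.2468, 0.0162]
ee_rot: [1.742, 2.613, 0.001]
contact_force: [0.2, 0.2, -0.2]
opening: 0.0878
finger_force: 0.0
```

Emit:
step_arm(
  travel=[
    [0,0,0],
    [0,0,0],
    [0,0,0],
    [0,0,0],
    [0,0,0],
    [0,0,0],
  ],
  dr=[
    [0,0,0],
    [0,0,0],
    [0,0,0],
    [0,0,0],
    [0,0,0],
    [0,0,0],
  ],
  jaw=0.0,
  grip_force=40,
)

```text
time: 12.05
ee_pos: [0.485, -0.2468, 0.0162]
ee_rot: [1.741, 2.613, 0.001]
contact_force: [-0.7, 0.5, 0.2]
opening: 0.0661
finger_force: 40.0
```

Gripped at 66 mm. Lift, turn to square the board with the box, then tilt the handle up.

Emit:
step_arm(
  travel=[
    [0,0,-0.01],
    [0,0,-0.02],
    [0,0,-0.03],
    [0,0,-0.03],
    [0,0,-0.03],
    [0,0,-0.03],
    [0,0,0],
    [0,0,0],
    [0,0,0],
    [0,0,0],
  ],
  dr=[
    [0,0,0],
    [0,0,0],
    [0,0,0],
    [0,0,0],
    [0,0,0],
    [0,0,0],
    [0,0,0.1],
    [0,0,0.1],
    [0,0,0.1],
    [0,0,0.1],
  ],
)

```text
time: 13.05
ee_pos: [0.4841, -0.2466, 0.1668]
ee_rot: [2.231, 2.21, 0.002]
contact_force: [-0.0, -0.1, -1.6]
opening: 0.0655
finger_force: 40.0
```

Emit:
step_arm(
  travel=[
    [0,0,0],
    [0,0,0],
    [0,0,0],
    [0,0,0],
    [0,0,0],
    [0,0,0],
    [0,0,0],
    [0,0,0],
    [0,0,0],
    [0,0,0],
  ],
  dr=[
    [0,0,0.1],
    [0,0.1,0],
    [0,0.1,0],
    [0,0.1,0],
    [0,0.1,0],
    [0,0.1,0],
    [0,0.1,0],
    [0,0,0],
    [0,0,0],
    [0,0,0],
  ],
)

```text
time: 14.05
ee_pos: [0.4849, -0.2453, 0.167]
ee_rot: [-1.986, -1.793, -0.615]
contact_force: [0.2, -0.3, -0.4]
opening: 0.0654
finger_force: 40.0
```

Run:
```python
from h import *
s=st();print(R.from_rotvec(s["ee_rot"]).as_matrix().round(3))
c=cam("wrist");im=arm.snapshot("wrist");cv2.imwrite("pics/w6.png",im)
# box measure from top cam
c=cam("top");im=arm.snapshot("top");cv2.imwrite("pics/t6.png",im)
```

```text
14.05 [ 0.4849 -0.2453  0.167 ] [-1.986 -1.793 -0.615] open 0.0654 F [ 0.2 -0.3 -0.4] ff 40.0 q [ 0.87  0.9  -0.39  1.66 -0.28  0.94  0.67]
[[ 0.083  0.995  0.06 ]
 [ 0.822 -0.102  0.56 ]
 [ 0.564  0.003 -0.826]]
```

View pics/w6.png

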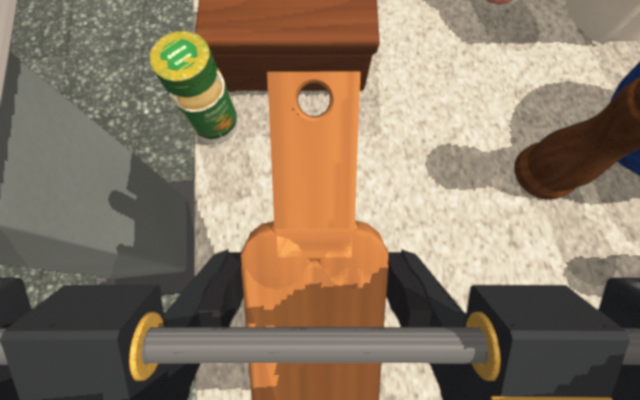

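The board is held with the handle up in view. The lid's near edge runs from about (197,46) to (378,46), the spice jar's cap is at (180,57) and the mill is at right. I'll measure the lid edge and continue tilting.

Run:
```python
from h import *
c=cam("wrist")
e=onz(c,[(198,46),(378,46)],.08);print(e.round(4),np.linalg.norm(e[1]-e[0]))
print("spice",onz(c,[(180,57)],.106).round(4),"mill foot",onz(c,[(548,185)],0).round(4))
```

```text
[[ 0.4082 -0.0352  0.08  ]
 [ 0.5595 -0.05    0.08  ]] 0.1519764435159574
spice [[ 0.403  -0.0671  0.106 ]] mill foot [[ 0.7265 -0.1638  0.    ]]
```

Emit:
step_arm(
  travel=[
    [0,0,0],
    [0,0,0],
    [0,0,0],
    [0,0,0],
    [0,0,0],
    [0,0,0],
  ],
  dr=[
    [0,0.1,0],
    [0,0.1,0],
    [0,0.1,0],
    [0,0.1,0],
    [0,0.1,0],
    [0,0,0],
  ],
)

```text
time: 14.75
ee_pos: [0.4834, -0.2475, 0.1632]
ee_rot: [-1.643, -1.475, -1.005]
contact_force: [-1.0, 0.1, -1.5]
opening: 0.0656
finger_force: 40.0
```

Run:
```python
from h import *
s=st();print(R.from_rotvec(s["ee_rot"]).as_matrix().round(3))
```

```text
14.75 [ 0.4834 -0.2475  0.1632] [-1.643 -1.475 -1.005] open 0.0656 F [-1.   0.1 -1.5] ff 40.0 q [ 1.05  1.16 -0.53  1.44 -0.41  1.3   0.79]
[[ 0.05   0.994  0.094]
 [ 0.451 -0.106  0.886]
 [ 0.891 -0.002 -0.453]]
```

Tilt is 63° and reachable. Move next to the box, short of and above the target.

Run:
```python
from h import *
plan([.515,-.075,.11])
```

```text
14.75 [ 0.4834 -0.2475  0.1632] [-1.643 -1.475 -1.005] open 0.0656 F [-1.   0.1 -1.5] ff 40.0 q [ 1.05  1.16 -0.53  1.44 -0.41  1.3   0.79]
 travel(tool) [0.032  0.0132 0.18  ]
```

Emit:
step_arm(
  travel=[
    [0.004,0.002,0.022],
    [0.004,0.002,0.022],
    [0.004,0.002,0.022],
    [0.004,0.002,0.022],
    [0.004,0.002,0.022],
    [0.004,0.001,0.022],
    [0.004,0.001,0.022],
    [0.004,0.001,0.022],
    [0,0,0.004],
    [0,0,0],
  ],
  dr=[
    [0,0,0],
    [0,0,0],
    [0,0,0],
    [0,0,0],
    [0,0,0],
    [0,0,0],
    [0,0,0],
    [0,0,0],
    [0,0,0],
    [0,0,0],
  ],
)

```text
time: 15.75
ee_pos: [0.516, -0.0733, 0.1137]
ee_rot: [-1.64, -1.483, -1.006]
contact_force: [0.1, 0.0, -2.2]
opening: 0.0655
finger_force: 40.0
```

Emit:
step_arm(
  travel=[
    [0,0,0],
    [0,0,0],
  ],
  dr=[
    [0,0,0],
    [0,0,0],
  ],
)

```text
time: 15.95
ee_pos: [0.5163, -0.0756, 0.113]
ee_rot: [-1.644, -1.48, -1.008]
contact_force: [0.9, -0.7, -1.4]
opening: 0.0658
finger_force: 40.0
```

Run:
```python
from h import *
plan([.515,-.06,.101])
cv2.imwrite("pics/s7.png",cv2.resize(arm.snapshot("side")[150:300,200:400],None,fx=4,fy=4,interpolation=cv2.INTER_CUBIC))
```

```text
15.95 [ 0.5163 -0.0756  0.113 ] [-1.644 -1.48  -1.008] open 0.0658 F [ 0.9 -0.7 -1.4] ff 40.0 q [ 0.89  1.21 -0.63  1.73 -0.54  0.87  0.85]
 travel(tool) [-0.0037 -0.003   0.0192]
```

View pics/s7.png

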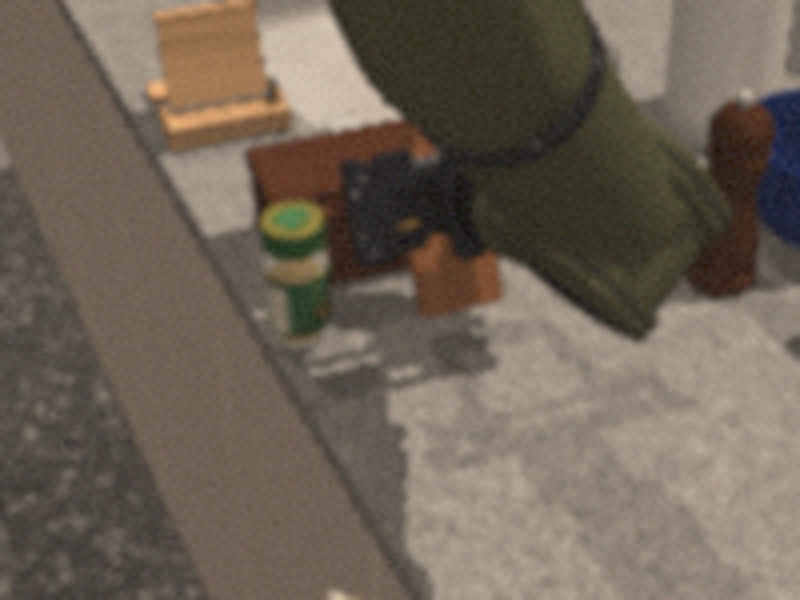

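The side view shows the board held upright just before the box, with the spice jar (295,270) and the mill standing. That was my tenth picture, so from here I check by numbers and forces. Approach and touch down.

Emit:
step_arm(
  travel=[
    [-0.001,-0.001,0.005],
    [-0.001,-0.001,0.005],
    [-0.001,-0.001,0.005],
    [-0.001,0,0.004],
    [0,0,0],
    [0,0,0],
  ],
  dr=[
    [0,0,0],
    [0,0,0],
    [0,0,0],
    [0,0,0],
    [0,0,0],
    [0,0,0],
  ],
)

```text
time: 16.6
ee_pos: [0.5146, -0.0587, 0.1008]
ee_rot: [-1.641, -1.479, -1.008]
contact_force: [-0.2, -0.3, -0.7]
opening: 0.0653
finger_force: 40.0
```

Run:
```python
from h import *
plan([.515,-.058,.097])
```

```text
16.6 [ 0.5146 -0.0587  0.1008] [-1.641 -1.479 -1.008] open 0.0653 F [-0.2 -0.3 -0.7] ff 40.0 q [ 0.88  1.23 -0.64  1.76 -0.55  0.82  0.87]
 travel(tool) [-0.003   0.0003  0.0023]
```

Emit:
step_arm(
  travel=[
    [-0.0009,0,0.0005],
    [-0.0009,0,0.0005],
    [-0.0009,0,0.0005],
    [-0.0009,0,0.0005],
    [0,0,0],
    [0,0,0],
  ],
  dr=[
    [0,0,0],
    [0,0,0],
    [0,0,0],
    [0,0,0],
    [0,0,0],
    [0,0,0],
  ],
)

```text
time: 17.2
ee_pos: [0.5148, -0.0579, 0.0981]
ee_rot: [-1.639, -1.478, -1.01]
contact_force: [-0.1, 0.1, 4.5]
opening: 0.0653
finger_force: 40.0
```

Emit:
step_arm(
  travel=[
    [-0.0009,0,0.0005],
    [-0.0009,0,0.0005],
    [0,0,0],
    [0,0,0],
  ],
  dr=[
    [0,0,0],
    [0,0,0],
    [0,0,0],
    [0,0,0],
  ],
)

```text
time: 17.6
ee_pos: [0.5149, -0.0568, 0.0975]
ee_rot: [-1.636, -1.477, -1.012]
contact_force: [-0.7, 0.8, 9.2]
opening: 0.0658
finger_force: 40.0
```

Foot down at the predicted height. Ease it towards the lid edge.

Emit:
step_arm(
  travel=[
    [0.0005,0,0.0009],
    [0.0005,0,0.0009],
    [0.0005,0,0.0009],
    [0,0,0],
  ],
  dr=[
    [0,0,0],
    [0,0,0],
    [0,0,0],
    [0,0,0],
  ],
)

```text
time: 18.0
ee_pos: [0.5153, -0.0547, 0.0965]
ee_rot: [-1.638, -1.478, -1.01]
contact_force: [-0.4, -1.0, 7.4]
opening: 0.0658
finger_force: 40.0
```

Emit:
step_arm(
  travel=[
    [0.0005,0,0.0009],
    [0.0005,0,0.0009],
    [0,0,0],
  ],
  dr=[
    [0,0,0],
    [0,0,0],
    [0,0,0],
  ],
)

```text
time: 18.3
ee_pos: [0.5155, -0.0532, 0.0959]
ee_rot: [-1.64, -1.479, -1.01]
contact_force: [-1.1, -1.5, 5.6]
opening: 0.0654
finger_force: 40.0
```

Emit:
step_arm(
  travel=[
    [0.0005,0,0.0009],
    [0.0005,0,0.0009],
    [0.0005,0,0.0009],
    [0,0,0],
    [0,0,0],
  ],
  dr=[
    [0,0,0],
    [0,0,0],
    [0,0,0],
    [0,0,0],
    [0,0,0],
  ],
)

```text
time: 18.8
ee_pos: [0.5156, -0.0527, 0.0956]
ee_rot: [-1.644, -1.48, -1.009]
contact_force: [-3.6, -11.9, 11.5]
opening: 0.0655
finger_force: 40.0
```

The lid contact is felt. Relax the push, then open and back out along the tool axis.

Emit:
step_arm(
  travel=[
    [-0.001,0,-0.0016],
    [0,0,0],
  ],
  dr=[
    [0,0,0],
    [0,0,0],
  ],
)

```text
time: 19.0
ee_pos: [0.5156, -0.0529, 0.0957]
ee_rot: [-1.641, -1.479, -1.01]
contact_force: [-1.1, -5.4, 6.9]
opening: 0.0652
finger_force: 40.0
```

Emit:
step_arm(
  travel=[
    [0,0,0],
    [0,0,0],
    [0,0,0],
    [0,0,0],
    [0,0,0],
    [0,0,0],
  ],
  dr=[
    [0,0,0],
    [0,0,0],
    [0,0,0],
    [0,0,0],
    [0,0,0],
    [0,0,0],
  ],
  jaw=0.088,
)

```text
time: 19.6
ee_pos: [0.5152, -0.0522, 0.0947]
ee_rot: [-1.641, -1.479, -1.008]
contact_force: [-0.5, -1.1, 0.1]
opening: 0.0881
finger_force: 0.3
```

Emit:
step_arm(
  travel=[
    [0,0,-0.01],
    [0,0,-0.01],
    [0,0,-0.02],
    [0,0,-0.03],
    [0,0,-0.03],
    [0,0,-0.03],
    [0,0,-0.03],
    [0,0,0],
    [0,0,0],
  ],
  dr=[
    [0,0,0],
    [0,0,0],
    [0,0,0],
    [0,0,0],
    [0,0,0],
    [0,0,0],
    [0,0,0],
    [0,0,0],
    [0,0,0],
  ],
)

```text
time: 20.5
ee_pos: [0.5, -0.1947, 0.1676]
ee_rot: [-1.643, -1.479, -1.008]
contact_force: [-0.3, 0.7, 0.2]
opening: 0.0881
finger_force: 0.0
```

Run:
```python
from h import *
s=st()
c=cam("wrist");im=arm.snapshot("wrist");cv2.imwrite("pics/w8.png",im)
hsv=cv2.cvtColor(im,cv2.COLOR_BGR2HSV)
# hypothesised board pose: leaning, lid edge contact
nin=np.array([.1,.995,0]);lat=np.array([.995,-.1,0])
for th in(58,61,63,66):
    t=np.radians(th);u=np.cos(t)*nin+np.sin(t)*Z;nb=-np.sin(t)*nin+np.cos(t)*Z
    E=np.array([.5163,-.0445,.08]);F=E-u*(.08/np.sin(t))+nb*.014  # top-face foot
    P=[F+u*a+lat*b for a,b in((0,-.033),(0,.033),(.112,-.033),(.112,.033),(.19,-.017),(.19,.017),(.18,0))]
    print(th,proj(c,P).round().tolist())
m=((hsv[...,0]<20)&(hsv[...,1]>130)&(hsv[...,2]>120)).astype(np.uint8)
n,l,st_,ce=cv2.connectedComponentsWithStats(m)
for k in range(1,n):
    if st_[k][4]>300:print(st_[k],ce[k].round())
# row extents in the biggest
k=1+np.argmax(st_[1:,4])
for v in range(st_[k][1],st_[k][1]+st_[k][3],15):
    xs=np.where(l[v]==k)[0];print(v,xs.min(),xs.max(),end="; ")
```

```text
20.5 [ 0.5    -0.1947  0.1676] [-1.643 -1.479 -1.008] open 0.0881 F [-0.3  0.7  0.2] ff 0.0 q [ 1.    1.14 -0.56  1.54 -0.45  1.19  0.79]
58 [[280.0, 294.0], [349.0, 294.0], [277.0, 177.0], [352.0, 177.0], [294.0, 84.0], [335.0, 84.0], [315.0, 96.0]]
61 [[280.0, 289.0], [349.0, 289.0], [277.0, 175.0], [352.0, 175.0], [294.0, 80.0], [336.0, 80.0], [315.0, 93.0]]
63 [[281.0, 286.0], [349.0, 286.0], [277.0, 174.0], [352.0, 174.0], [293.0, 78.0], [336.0, 78.0], [315.0, 92.0]]
66 [[281.0, 282.0], [348.0, 282.0], [277.0, 173.0], [353.0, 172.0], [293.0, 76.0], [336.0, 76.0], [315.0, 90.0]]
[ 223   43   61   56 3075] [253.  70.]
[  199    82   163   207 16794] [299. 187.]
[216 110  72  13 771] [252. 116.]
[444 134  47  35 704] [465. 155.]
[  77  312   43   68 1076] [ 94. 347.]
[523 313  30  67 485] [543. 346.]
82 299 333; 97 296 334; 112 296 334; 127 296 333; 142 213 353; 157 208 355; 172 203 358; 187 203 360; 202 280 351; 217 280 351; 232 280 351; 247 281 349; 262 281 348; 277 282 348;
```

The board leans at about 61° on the lid: the outline matches the prediction, handle at x≈315, rows 82–290. Rise and turn the tool to point down for the regrasp.

Emit:
step_arm(
  travel=[
    [0.02,0,-0.02],
    [0.03,0,-0.02],
    [0.03,0,-0.02],
    [0.03,0,0],
    [0.02,0,0],
    [0,0,0],
    [0,0,0],
    [0,0,0],
    [0,0,0],
    [0,0,0],
  ],
  dr=[
    [0,0,0],
    [0,0,0],
    [0,0,0],
    [0,0,0],
    [0,0,0],
    [0,-0.11,0],
    [0,-0.11,0],
    [0,-0.11,0],
    [0,-0.11,0],
    [0,-0.11,0],
  ],
)

```text
time: 21.55
ee_pos: [0.4999, -0.1873, 0.31]
ee_rot: [-2.02, -1.821, -0.567]
contact_force: [0.2, 0.7, -0.2]
opening: 0.0881
finger_force: 0.0
```

Emit:
step_arm(
  travel=[
    [0,0,0],
    [0,0,0],
    [0,0,0],
    [0,0,0],
    [0,0,0],
    [0,0,0],
    [0,0,0],
  ],
  dr=[
    [0,-0.11,0],
    [0,-0.11,0],
    [0,-0.11,0],
    [0,-0.11,0],
    [0,-0.11,0],
    [0,0,0],
    [0,0,0],
  ],
)

```text
time: 22.25
ee_pos: [0.5, -0.1873, 0.3098]
ee_rot: [-2.331, -2.104, -0.002]
contact_force: [-0.5, 0.0, -0.7]
opening: 0.0882
finger_force: 0.0
```

```bash
cat >> h.py <<'E'
nin=np.array([.1,.995,0]);lat=np.array([.995,-.1,0])
def leaned(th=61,E=(.5163,-.0445,.08)):
    t=np.radians(th);u=np.cos(t)*nin+np.sin(t)*Z;nb=-np.sin(t)*nin+np.cos(t)*Z
    return np.array(E)-u*(.08/np.sin(t))+nb*.007,u,nb   # foot mid, axis, upper normal
Rdown=np.c_[nin,lat,-Z]
E
python3 - <<'E'
from h import *
f,u,nb=leaned();h=f+u*.162;print("handle",h.round(4))
plan(h+Z*(.12-.005),Rdown)
c=cam("wrist");print(proj(c,[f+u*a+nb*.007+lat*b for a,b in((.19,.017),(.19,-.017),(.13,.017))]).round())
E
```

```text
handle [ 0.5191 -0.0166  0.1451]
22.25 [ 0.5    -0.1873  0.3098] [-2.331e+00 -2.104e+00 -2.000e-03] open 0.0882 F [-0.5  0.  -0.7] ff 0.0 q [ 0.39  0.5  -0.18  1.77  0.11  0.89  0.06]
 travel(tool) [0.1717 0.0016 0.0501]
 dr [-0.0004 -0.0021 -0.0023]
[[343. -67.]
 [291. -67.]
 [337.   4.]]
```

Emit:
step_arm(
  travel=[
    [0.03,0,0],
    [0.03,0,0],
    [0.03,0,0],
    [0,0,0],
    [0,0,0],
  ],
  dr=[
    [0,0,0],
    [0,0,0],
    [0,0,0],
    [0,0,0],
    [0,0,0],
  ],
)

```text
time: 22.75
ee_pos: [0.5094, -0.1005, 0.3099]
ee_rot: [-2.337, -2.099, -0.001]
contact_force: [-0.2, -0.7, -0.2]
opening: 0.0878
finger_force: 0.0
```

Run:
```python
from h import *
f,u,nb=leaned();h=f+u*.162
plan(h+Z*(.12-.005),Rdown)
c=cam("wrist");im=arm.snapshot("wrist");cv2.imwrite("pics/w9.png",im)
pts=[f+u*a+nb*.007+lat*b for a,b in((.19,.017),(.19,-.017),(.13,.017),(.112,.033),(.112,-.033),(0,-.033),(0,.033))]
print(proj(c,pts).round().tolist())
hsv=cv2.cvtColor(im,cv2.COLOR_BGR2HSV)
m=((hsv[...,0]<20)&(hsv[...,1]>130)&(hsv[...,2]>120)).astype(np.uint8)
n,l,s,ce=cv2.connectedComponentsWithStats(m)
for k in range(1,n):
    if s[k][4]>300:
        print(s[k],ce[k].round())
k=1+np.argmax(s[1:,4])
for v in range(s[k][1],s[k][1]+s[k][3],12):
    xs=np.where(l[v]==k)[0];print(v,xs.min(),xs.max(),end="; ")
```

```text
22.75 [ 0.5094 -0.1005  0.3099] [-2.337e+00 -2.099e+00 -1.000e-03] open 0.0878 F [-0.2 -0.7 -0.2] ff 0.0 q [ 0.22  0.48 -0.18  1.81  0.11  0.87 -0.11]
 travel(tool) [0.0845 0.0006 0.0498]
 dr [ 0.0002 -0.0005 -0.0068]
[[338.0, 76.0], [292.0, 76.0], [334.0, 112.0], [349.0, 121.0], [281.0, 121.0], [289.0, 158.0], [341.0, 158.0]]
[  194     0   169   158 18912] [286.  64.]
[553 200  29  18 306] [569. 208.]
[ 78 317  20  63 367] [ 84. 351.]
[529 316  23  64 450] [544. 349.]
0 194 361; 12 196 361; 24 197 361; 36 198 360; 48 199 360; 60 201 362; 72 202 359; 84 204 359; 96 205 358; 108 205 358; 120 284 347; 132 286 345; 144 288 342; 156 291 339;
```

The blade's lower outline matches the leaned-pose prediction within 1–2 px. Move over the handle, descend and grip.

Emit:
step_arm(
  travel=[
    [0.028,0,0.016],
    [0.028,0,0.016],
    [0.028,0,0.017],
    [0,0,0.02],
    [0,0,0.03],
    [0,0,0.03],
    [0,0,0.02],
    [0,0,0.018],
    [0,0,0],
    [0,0,0],
  ],
  dr=[
    [0,0,0],
    [0,0,0],
    [0,0,0],
    [0,0,0],
    [0,0,0],
    [0,0,0],
    [0,0,0],
    [0,0,0],
    [0,0,0],
    [0,0,0],
  ],
)

```text
time: 23.8
ee_pos: [0.5191, -0.0172, 0.1434]
ee_rot: [2.337, 2.098, 0.001]
contact_force: [0.4, 0.0, 0.3]
opening: 0.088
finger_force: 0.0
```

Run:
```python
from h import *
f,u,nb=leaned();h=f+u*.162
plan(h-Z*.005,Rdown)
```

```text
23.8 [ 0.5191 -0.0172  0.1434] [2.337e+00 2.098e+00 1.000e-03] open 0.088 F [0.4 0.  0.3] ff 0.0 q [ 0.02  0.72 -0.12  1.98  0.19  0.44 -0.35]
 travel(tool) [ 0.0007 -0.0001  0.0033]
 dr [ 0.0013  0.0007 -0.0076]
```

Emit:
step_arm(
  travel=[
    [0,0,0.003],
    [0,0,0],
    [0,0,0],
    [0,0,0],
    [0,0,0],
    [0,0,0],
    [0,0,0],
    [0,0,0],
    [0,0,0],
  ],
  dr=[
    [0,0,0],
    [0,0,0],
    [0,0,0],
    [0,0,0],
    [0,0,0],
    [0,0,0],
    [0,0,0],
    [0,0,0],
    [0,0,0],
  ],
  jaw=0.0,
  grip_force=50,
)

```text
time: 24.7
ee_pos: [0.5191, -0.0155, 0.1405]
ee_rot: [2.334, 2.101, 0.002]
contact_force: [-0.6, 1.3, 0.5]
opening: 0.0337
finger_force: 50.0
```

Run:
```python
from h import *
f,u,nb=leaned()
# target at stand: foot mid, elevation 75, leaning along X; underside rests on rest front face (dist .007 from mid-plane)
a=np.radians(15);U=np.sin(a)*X+np.cos(a)*Z;N=-np.cos(a)*X+np.sin(a)*Z  # N = front-face normal
F=O+.013*Z+U*.0+N*.0  # hinge axis pt on rest front face
s=st();R0=R.from_rotvec(s["ee_rot"]).as_matrix()
Bl=np.c_[u,np.cross(nb,u),nb];Tb=R0.T@Bl;pf=R0.T@(f-s["ee_pos"]);print("foot in tool",pf.round(4));np.savez("grasp.npz",Tb=Tb,pf=pf)
```

```text
24.7 [ 0.5191 -0.0155  0.1405] [2.334e+00 2.101e+00 2.000e-03] open 0.0337 F [-0.6  1.3  0.5] ff 50.0 q [ 0.01  0.73 -0.12  1.99  0.19  0.43 -0.35]
foot in tool [-0.0796  0.0003  0.1371]
```

Handle gripped at 33.7 mm. Lift straight up and tilt 14° to bring the board to 75°.

Emit:
step_arm(
  travel=[
    [0,0,-0.01],
    [0,0,-0.02],
    [0,0,-0.03],
    [0,0,-0.03],
    [0,0,-0.03],
    [0,0,-0.03],
    [0,0,0],
    [0,0,0],
    [0,0,0],
    [0,0,0],
  ],
  dr=[
    [0,0,0],
    [0,0,0],
    [0,0,0],
    [0,0,0],
    [0,0,0],
    [0,0,0],
    [0,0.06,0],
    [0,0.06,0],
    [0,0.06,0],
    [0,0.064,0],
  ],
)

```text
time: 25.7
ee_pos: [0.5185, -0.0154, 0.2913]
ee_rot: [-2.204, -1.985, -0.275]
contact_force: [1.3, -0.3, -1.7]
opening: 0.0336
finger_force: 50.0
```

Emit:
step_arm(
  travel=[
    [0,0,0],
    [0,0,0],
    [0,0,0],
  ],
  dr=[
    [0,0,0],
    [0,0,0],
    [0,0,0],
  ],
)

```text
time: 26.0
ee_pos: [0.5187, -0.0146, 0.2908]
ee_rot: [-2.204, -1.988, -0.272]
contact_force: [-0.6, -0.4, -1.0]
opening: 0.0337
finger_force: 50.0
```

```bash
cat >> h.py <<'E'
def board_world():
    g=np.load("grasp.npz");s=arm.read_state();R0=R.from_rotvec(s["ee_rot"]).as_matrix()
    return s["ee_pos"]+R0@g["pf"],R0@g["Tb"]
E
python3 - <<'E'
from h import *
st();f,B=board_world();u=B[:,0];w=B[:,1];n=B[:,2]
print("foot",f.round(4),"elev",np.degrees(np.arcsin(u[2])),"yaw",np.degrees(np.arctan2(u[1],u[0])))
P=[f+u*a+w*b+n*e for a,b,e in((0,.033,0),(0,-.033,0),(.112,.033,0),(.112,-.033,0))]
for nm in("wrist","side","top"):
    c=cam(nm);im=arm.snapshot(nm);cv2.imwrite(f"pics/{nm}10.png",im)
    print(nm,proj(c,P).round(1).tolist())
    hsv=cv2.cvtColor(im,cv2.COLOR_BGR2HSV);m=((hsv[...,0]<20)&(hsv[...,1]>130)&(hsv[...,2]>115)).astype(np.uint8)
    k_,l,s,ce=cv2.connectedComponentsWithStats(m)
    for k in range(1,k_):
        if s[k][4]>60:
            r=cv2.minAreaRect(np.argwhere(l==k)[:,::-1].astype(np.float32));print(s[k],ce[k].round(1),cv2.boxPoints(r).round().tolist())
E
```

```text
26.0 [ 0.5187 -0.0146  0.2908] [-2.204 -1.988 -0.272] open 0.0337 F [-0.6 -0.4 -1. ] ff 50.0 q [ 0.31  0.52 -0.35  1.84 -0.1   0.78 -0.03]
foot [ 0.5148 -0.0587  0.1386] elev 74.94394799313599 yaw 84.69259644466891
wrist [[277.4, 281.3], [351.4, 280.9], [256.5, 288.0], [372.2, 287.4]]
[187   0   6  29 127] [188.9  15.2] [[187.0, 0.0], [192.0, 0.0], [192.0, 28.0], [187.0, 28.0]]
[254   0  22  29 267] [269.7  12.2] [[254.0, 0.0], [275.0, 0.0], [275.0, 28.0], [254.0, 28.0]]
[185  32  95  10 318] [234.   36.5] [[185.0, 35.0], [279.0, 32.0], [279.0, 41.0], [185.0, 44.0]]
[517 100  25  16 194] [527.9 107.3] [[516.0, 108.0], [538.0, 97.0], [542.0, 105.0], [520.0, 116.0]]
[473 121   8  15  61] [476.  128.7] [[470.0, 122.0], [475.0, 120.0], [481.0, 134.0], [476.0, 136.0]]
[  206   147   153   102 12860] [290.5 192. ] [[206.0, 147.0], [358.0, 147.0], [358.0, 248.0], [206.0, 248.0]]
[ 266  267   97   42 3811] [313.9 287.9] [[266.0, 308.0], [266.0, 267.0], [362.0, 267.0], [362.0, 308.0]]
[203 313  22  66 520] [211.2 341.3] [[197.0, 376.0], [210.0, 311.0], [225.0, 314.0], [212.0, 379.0]]
[413 314
[... 756 characters left out ...]
 543] [459.1 122.5] [[436.0, 122.0], [443.0, 106.0], [482.0, 123.0], [475.0, 139.0]]
[516 166  25  21 359] [527.7 176. ] [[516.0, 166.0], [540.0, 166.0], [540.0, 186.0], [516.0, 186.0]]
[550 168  18   9 110] [558.6 171.4] [[550.0, 174.0], [551.0, 166.0], [567.0, 169.0], [566.0, 176.0]]
[ 517  192  123   91 7724] [579.  236.7] [[511.0, 264.0], [522.0, 190.0], [650.0, 209.0], [639.0, 283.0]]
[285 209  11  39 187] [290.1 226.7] [[284.0, 247.0], [290.0, 208.0], [298.0, 209.0], [291.0, 248.0]]
[ 197  229   44   44 1306] [218.4 249.7] [[196.0, 267.0], [202.0, 228.0], [241.0, 234.0], [234.0, 273.0]]
[282 232  24  33 167] [294.8 252.2] [[281.0, 263.0], [304.0, 231.0], [313.0, 238.0], [290.0, 270.0]]
```

Run:
```python
from h import *
c=cam("wrist");f,B=board_world();u,w,n=B.T
g=np.load("grasp.npz");s=arm.read_state();p=s["ee_pos"]
for d in(-6,-3,0,3,6):
    Q=R.from_rotvec(w*np.radians(d)).as_matrix();piv=f+u*.162
    print(d,[proj(c,[piv+Q@(u*(a-.162)+w*.033*sg+n*e) for sg in(1,-1)]).round().tolist() for a,e in((0,-.007),(0,.007),(.112,-.007),(.112,.007))])
im=cv2.imread("pics/wrist10.png");hsv=cv2.cvtColor(im,cv2.COLOR_BGR2HSV)
for v in range(240,320,3):print(v,hsv[v,315].tolist(),hsv[v,280].tolist(),np.where((hsv[v,200:420,0]<20)&(hsv[v,200:420,1]>130)&(hsv[v,200:420,2]>115))[0][[0,-1]]+200 if 262<v<308 else "")
```

```text
-6 [[[278.0, 254.0], [351.0, 254.0]], [[278.0, 270.0], [351.0, 270.0]], [[257.0, 266.0], [372.0, 266.0]], [[257.0, 291.0], [372.0, 291.0]]]
-3 [[[278.0, 264.0], [351.0, 263.0]], [[277.0, 280.0], [351.0, 279.0]], [[257.0, 271.0], [372.0, 270.0]], [[256.0, 296.0], [372.0, 295.0]]]
0 [[[278.0, 273.0], [351.0, 273.0]], [[277.0, 289.0], [352.0, 289.0]], [[257.0, 275.0], [372.0, 275.0]], [[256.0, 301.0], [373.0, 300.0]]]
3 [[[277.0, 283.0], [351.0, 283.0]], [[277.0, 299.0], [352.0, 299.0]], [[257.0, 280.0], [372.0, 280.0]], [[256.0, 306.0], [373.0, 305.0]]]
6 [[[277.0, 293.0], [352.0, 292.0]], [[277.0, 309.0], [352.0, 309.0]], [[257.0, 285.0], [372.0, 284.0]], [[256.0, 310.0], [373.0, 310.0]]]
240 [10, 166, 138] [11, 169, 130] 
243 [10, 169, 145] [11, 165, 102] 
246 [11, 172, 142] [11, 166, 95] 
249 [14, 75, 157] [15, 62, 144] 
252 [18, 49, 202] [18, 48, 196] 
255 [17, 47, 194] [17, 48, 181] 
258 [18, 47, 189] [18, 49, 173] 
261 [17, 47, 196] [19, 47, 163] Traceback (most recent call last):
  File "<stdin>", line 8, in <module>
IndexError: index 0 is out of bounds for axis 0 with size 0
```

The foot shows about 2° closer to hanging (77°) than assumed; I'll correct the grasp by that and plan the hover over the tray.

```bash
cat >> h.py <<'E'
def tray(xf,zf,elev=76,yoff=0):
    """tool pose putting board's underside foot corner at stand (xf,yoff,zf)"""
    g=np.load("grasp.npz");a=np.radians(90-elev)
    u=np.sin(a)*X+np.cos(a)*Z;n=-np.cos(a)*X+np.sin(a)*Z;w=np.cross(n,u)
    Rt=np.c_[u,w,n]@g["Tb"].T
    f=O+xf*X+yoff*Y+zf*Z+n*.007
    return f-Rt@g["pf"],Rt
E
python3 - <<'E'
from h import *
g=np.load("grasp.npz");Tb,pf=g["Tb"],g["pf"]
Q=R.from_rotvec(Tb[:,1]*np.radians(-2)).as_matrix();piv=pf+Tb[:,0]*.162
pf=piv-Q@Tb[:,0]*.162;Tb=Q@Tb;np.savez("grasp.npz",Tb=Tb,pf=pf)
f,B=board_world();print(f,np.degrees(np.arcsin(B[2,0])))
plan(*tray(-.012,.12))
E
```

```text
[ 0.51538265 -0.05310461  0.13708691] 76.95663084645638
26.15 [ 0.5188 -0.0145  0.2907] [-2.204 -1.988 -0.272] open 0.0335 F [ 1.2  0.4 -0.8] ff 50.0 q [ 0.31  0.52 -0.35  1.84 -0.1   0.78 -0.03]
 travel(tool) [ 0.2698 -0.0967  0.0834]
 dr [-0.0047 -0.0167  0.0255]
```

Emit:
step_arm(
  travel=[
    [0.0225,-0.008,0.007],
    [0.0225,-0.008,0.007],
    [0.0225,-0.008,0.007],
    [0.0225,-0.008,0.007],
    [0.0225,-0.008,0.007],
    [0.0225,-0.008,0.007],
    [0.0225,-0.008,0.007],
    [0.0225,-0.008,0.007],
    [0.0225,-0.008,0.007],
    [0.0225,-0.008,0.007],
  ],
  dr=[
    [0,0,0],
    [0,0,0],
    [0,0,0],
    [0,0,0],
    [0,0,0],
    [0,0,0],
    [0,0,0],
    [0,0,0],
    [0,0,0],
    [0,0,0],
  ],
)

```text
time: 27.15
ee_pos: [0.4634, 0.2284, 0.2768]
ee_rot: [-2.204, -1.987, -0.272]
contact_force: [1.0, 0.4, -0.7]
opening: 0.0333
finger_force: 50.0
```

Emit:
step_arm(
  travel=[
    [0.022,-0.008,0.007],
    [0.022,-0.008,0.007],
    [0,0,0],
    [0,0,0],
    [0,0,0],
    [0,0,0],
  ],
  dr=[
    [0,0,0],
    [0,0,0],
    [-0.005,-0.017,0.025],
    [0,0,0],
    [0,0,0],
    [0,0,0],
  ],
)

```text
time: 27.75
ee_pos: [0.453, 0.2737, 0.2737]
ee_rot: [-2.242, -1.966, -0.256]
contact_force: [0.4, -0.2, -1.6]
opening: 0.0337
finger_force: 50.0
```

Run:
```python
from h import *
plan(*tray(-.012,.12))
f,B=board_world();u,w,n=B.T
c=cam("side");im=arm.snapshot("side");cv2.imwrite("pics/side11.png",im)
print([proj(c,[f+u*a+w*.033*sg+n*e for sg in(1,-1)]).round(1).tolist() for a,e in((0,-.007),(0,.007),(.112,.007),(.19,.007))])
# board colour is more saturated/orange (H~10-13) than stand (H~16)
hsv=cv2.cvtColor(im,cv2.COLOR_BGR2HSV);m=((hsv[...,0]<15)&(hsv[...,1]>115)&(hsv[...,2]>100)).astype(np.uint8)
m[:, :200]=0;m[:,340:]=0
k_,l,s,ce=cv2.connectedComponentsWithStats(m)
for k in range(1,k_):
    if s[k][4]>40:
        r=cv2.minAreaRect(np.argwhere(l==k)[:,::-1].astype(np.float32));print(s[k],cv2.boxPoints(r).round(1).tolist())
c=cam("wrist");im=arm.snapshot("wrist");cv2.imwrite("pics/wrist11.png",im)
print("wrist",[proj(c,[f+u*a+w*.033*sg+n*e for sg in(1,-1)]).round().tolist() for a,e in((0,-.007),(0,.007),(.112,-.007),(.112,.007))])
hsv=cv2.cvtColor(im,cv2.COLOR_BGR2HSV)
for v in range(225,320,4):print(v,hsv[v,315].tolist(),end=" ")
```

```text
27.75 [0.453  0.2737 0.2737] [-2.242 -1.966 -0.256] open 0.0337 F [ 0.4 -0.2 -1.6] ff 50.0 q [-0.36  0.5  -0.26  1.95 -0.09  0.56 -0.63]
 travel(tool) [ 0.0021 -0.0017 -0.0004]
 dr [ 0.0008  0.0002 -0.002 ]
[[[243.7, 153.7], [262.4, 150.7]], [[244.4, 154.6], [263.2, 151.6]], [[239.6, 122.1], [259.1, 119.5]], [[236.1, 98.4], [256.1, 96.1]]]
[238 125  29  51 578] [[231.10000610351562, 129.1999969482422], [258.70001220703125, 124.69999694824219], [266.29998779296875, 172.0], [238.6999969482422, 176.5]]
[243 175  26  11 119] [[241.89999389648438, 178.5], [267.5, 174.1999969482422], [268.79998779296875, 181.89999389648438], [243.1999969482422, 186.10000610351562]]
wrist [[[278.0, 267.0], [351.0, 266.0]], [[277.0, 283.0], [351.0, 282.0]], [[257.0, 272.0], [372.0, 272.0]], [[256.0, 297.0], [372.0, 297.0]]]
225 [15, 138, 146] 229 [15, 136, 158] 233 [17, 135, 233] 237 [19, 125, 247] 241 [19, 125, 247] 245 [19, 125, 247] 249 [18, 125, 246] 253 [19, 123, 248] 257 [22, 113, 253] 261 [18, 128, 243] 265 [15, 138, 201] 269 [13, 160, 178] 273 [13, 169, 161] 277 [12, 168, 161] 281 [13, 168, 159] 285 [13, 166, 158] 289 [13, 169, 154] 293 [13, 169, 154] 297 [13, 167, 154] 301 [13, 169, 152] 305 [13, 169, 151] 309 [15, 68, 183] 313 [18, 49, 192] 317 [18, 48, 171]
```

The foot edge is seen at row 267, as predicted. Compute the descent into the tray.

Run:
```python
from h import *
plan(*tray(-.012,.06));plan(*tray(-.012,.017));plan(*tray(-.012,.010))
```

```text
27.85 [0.4532 0.2736 0.2737] [-2.243 -1.965 -0.256] open 0.0335 F [-0.3  0.7 -1.8] ff 50.0 q [-0.36  0.5  -0.26  1.95 -0.09  0.56 -0.63]
 travel(tool) [-0.0114 -0.0019  0.0581]
 dr [ 0.0009  0.     -0.0025]
27.85 [0.4532 0.2736 0.2737] [-2.243 -1.965 -0.256] open 0.0335 F [-0.3  0.7 -1.8] ff 50.0 q [-0.36  0.5  -0.26  1.95 -0.09  0.56 -0.63]
 travel(tool) [-0.021  -0.0019  0.1   ]
 dr [ 0.0009  0.     -0.0025]
27.85 [0.4532 0.2736 0.2737] [-2.243 -1.965 -0.256] open 0.0335 F [-0.3  0.7 -1.8] ff 50.0 q [-0.36  0.5  -0.26  1.95 -0.09  0.56 -0.63]
 travel(tool) [-0.0226 -0.0019  0.1068]
 dr [ 0.0009  0.     -0.0025]
```

Emit:
step_arm(
  travel=[
    [-0.002,-0.002,0.01],
    [-0.0024,0,0.012],
    [-0.0024,0,0.012],
    [-0.0024,0,0.012],
    [-0.0024,0,0.012],
    [-0.0024,0,0.012],
    [-0.0022,0,0.01],
    [-0.0022,0,0.01],
    [0,0,0],
    [0,0,0],
  ],
  dr=[
    [0,0,0],
    [0,0,0],
    [0,0,0],
    [0,0,0],
    [0,0,0],
    [0,0,0],
    [0,0,0],
    [0,0,0],
    [0,0,0],
    [0,0,0],
  ],
)

```text
time: 28.85
ee_pos: [0.4513, 0.2768, 0.1819]
ee_rot: [-2.242, -1.966, -0.256]
contact_force: [0.4, -0.9, -1.6]
opening: 0.0336
finger_force: 50.0
```

Run:
```python
from h import *
plan(*tray(-.010,.011))
```

```text
28.85 [0.4513 0.2768 0.1819] [-2.242 -1.966 -0.256] open 0.0336 F [ 0.4 -0.9 -1.6] ff 50.0 q [-0.38  0.65 -0.25  2.05 -0.08  0.31 -0.62]
 travel(tool) [-0.0026  0.0004  0.0161]
 dr [ 0.0004 -0.0001 -0.0016]
```

Emit:
step_arm(
  travel=[
    [-0.0006,0,0.003],
    [-0.0006,0,0.003],
    [-0.0006,0,0.003],
    [-0.0006,0,0.003],
    [0,0,0.002],
    [0,0,0],
    [0,0,0],
  ],
  dr=[
    [0,0,0],
    [0,0,0],
    [0,0,0],
    [0,0,0],
    [0,0,0],
    [0,0,0],
    [0,0,0],
  ],
)

```text
time: 29.55
ee_pos: [0.4513, 0.2777, 0.1677]
ee_rot: [-2.241, -1.967, -0.256]
contact_force: [0.9, -0.8, -1.3]
opening: 0.0339
finger_force: 50.0
```

Emit:
step_arm(
  travel=[
    [-0.0003,0,0.0015],
    [-0.0003,0,0.0015],
    [0,0,0],
    [0,0,0],
  ],
  dr=[
    [0,0,0],
    [0,0,0],
    [0,0,0],
    [0,0,0],
  ],
)

```text
time: 29.95
ee_pos: [0.4516, 0.2781, 0.1649]
ee_rot: [-2.241, -1.967, -0.257]
contact_force: [-0.3, 0.5, 2.9]
opening: 0.0335
finger_force: 50.0
```

Tray floor touched at the predicted height. Ease towards the rest gently, as the rest itself moves at a few newtons.

Emit:
step_arm(
  travel=[
    [0.001,0,0.0001],
    [0.001,0,0.0001],
    [0.001,0,0.0001],
    [0.001,0,0.0001],
    [0,0,0],
    [0,0,0],
  ],
  dr=[
    [0,0,0],
    [0,0,0],
    [0,0,0],
    [0,0,0],
    [0,0,0],
    [0,0,0],
  ],
)

```text
time: 30.55
ee_pos: [0.4518, 0.2819, 0.1651]
ee_rot: [-2.241, -1.967, -0.256]
contact_force: [0.1, 0.2, -1.2]
opening: 0.0333
finger_force: 50.0
```

Run:
```python
from h import *
st();f,B=board_world();q=f-B[:,2]*.007-O;print("underside foot in stand",q@X,q@Y,q[2],"elev",np.degrees(np.arcsin(B[2,0])))
```

```text
30.55 [0.4518 0.2819 0.1651] [-2.241 -1.967 -0.256] open 0.0333 F [ 0.1  0.2 -1.2] ff 50.0 q [-0.39  0.68 -0.24  2.05 -0.08  0.27 -0.63]
underside foot in stand -0.005956507952152515 0.0006458254391422215 0.010481338177543967 elev 76.01067024901121
```

Emit:
step_arm(
  travel=[
    [0.0008,0,0.0008],
    [0.001,0,0.0003],
    [0.001,0,0.0003],
    [0,0,0],
    [0,0,0],
  ],
  dr=[
    [0,0,0],
    [0,0,0],
    [0,0,0],
    [0,0,0],
    [0,0,0],
  ],
)

```text
time: 31.05
ee_pos: [0.4522, 0.2844, 0.1644]
ee_rot: [-2.242, -1.966, -0.255]
contact_force: [0.3, -1.4, 1.9]
opening: 0.0336
finger_force: 50.0
```

Emit:
step_arm(
  travel=[
    [0.001,0,0.0003],
    [0.001,0,0.0003],
    [0,0,0],
    [0,0,0],
  ],
  dr=[
    [0,0,0],
    [0,0,0],
    [0,0,0],
    [0,0,0],
  ],
)

```text
time: 31.45
ee_pos: [0.4526, 0.2869, 0.1643]
ee_rot: [-2.241, -1.967, -0.256]
contact_force: [-0.6, -1.7, 1.6]
opening: 0.0335
finger_force: 50.0
```

Near-touching at about −1 mm. Release and back off along the tool axis.

Emit:
step_arm(
  travel=[
    [0,0,0],
    [0,0,0],
    [0,0,0],
    [0,0,0],
    [0,0,0],
    [0,0,0],
    [0,0,0],
    [0,0,0],
  ],
  dr=[
    [0,0,0],
    [0,0,0],
    [0,0,0],
    [0,0,0],
    [0,0,0],
    [0,0,0],
    [0,0,0],
    [0,0,0],
  ],
  jaw=0.08,
  grip_force=10,
)

```text
time: 32.25
ee_pos: [0.4526, 0.2868, 0.1643]
ee_rot: [-2.241, -1.967, -0.256]
contact_force: [0.7, 0.3, 0.0]
opening: 0.08
finger_force: 0.0
```

Emit:
step_arm(
  travel=[
    [0,0,-0.01],
    [0,0,-0.015],
    [0,0,-0.02],
    [0,0,-0.03],
    [0,0,-0.03],
    [0,0,-0.03],
    [0,0,-0.03],
    [0,0,0],
    [0,0,0],
    [0,0,0],
  ],
  dr=[
    [0,0,0],
    [0,0,0],
    [0,0,0],
    [0,0,0],
    [0,0,0],
    [0,0,0],
    [0,0,0],
    [0,0,0],
    [0,0,0],
    [0,0,0],
  ],
)

```text
time: 33.25
ee_pos: [0.4469, 0.2498, 0.3243]
ee_rot: [-2.241, -1.967, -0.254]
contact_force: [-0.1, 0.3, -0.6]
opening: 0.0801
finger_force: 0.0
```

Run:
```python
from h import *
st()
def P(th,xf=-.001):
    a=np.radians(th);u=np.sin(a)*X+np.cos(a)*Z;n=-np.cos(a)*X+np.sin(a)*Z
    f=O+xf*X+.011*Z
    # handle end (front face edges, underside), blade corners
    return [f+u*l+Y*b+n*e for l,b,e in((.19,.017,.014),(.19,-.017,.014),(.19,.017,0),(.19,-.017,0),(.112,.033,.014),(.112,-.033,.014))]
for nm in("wrist","top","side"):
    c=cam(nm);im=arm.snapshot(nm);cv2.imwrite(f"pics/{nm}12.png",im)
    for th in(13,15,17,20,25):print(nm,th,proj(c,P(th)).round(1).tolist())
    hsv=cv2.cvtColor(im,cv2.COLOR_BGR2HSV)
    m=((hsv[...,0]<15)&(hsv[...,1]>140)&(hsv[...,2]>90)).astype(np.uint8)
    k_,l,s,ce=cv2.connectedComponentsWithStats(m)
    q=proj(c,P(15)).mean(0)
    for k in range(1,k_):
        if s[k][4]>25 and np.linalg.norm(ce[k]-q)<110:
            r=cv2.minAreaRect(np.argwhere(l==k)[:,::-1].astype(np.float32));print("  ",s[k],cv2.boxPoints(r).round(1).tolist())
```

```text
33.25 [0.4469 0.2498 0.3243] [-2.241 -1.967 -0.254] open 0.0801 F [-0.1  0.3 -0.6] ff 0.0 q [-0.3   0.41 -0.27  1.92 -0.11  0.69 -0.6 ]
wrist 13 [[294.7, 194.7], [337.5, 194.5], [294.7, 177.4], [337.2, 177.2], [283.5, 207.1], [348.2, 206.8]]
wrist 15 [[294.7, 186.4], [337.4, 186.2], [294.8, 169.4], [337.1, 169.1], [283.5, 203.3], [348.1, 202.9]]
wrist 17 [[294.7, 178.2], [337.3, 177.9], [294.8, 161.5], [336.9, 161.2], [283.5, 199.4], [348.1, 199.1]]
wrist 20 [[294.7, 166.1], [337.1, 165.8], [294.9, 149.9], [336.7, 149.7], [283.5, 193.7], [348.0, 193.3]]
wrist 25 [[294.9, 146.7], [336.7, 146.5], [295.1, 131.7], [336.2, 131.5], [283.6, 184.3], [347.8, 184.0]]
   [ 283  156   66   70 3471] [[282.0, 156.5], [347.0, 154.8000030517578], [348.79998779296875, 223.60000610351562], [283.79998779296875, 225.3000030517578]]
top 13 [[189.7, 248.1], [193.0, 234.2], [184.5, 247.3], [187.8, 233.4], [203.8, 258.1], [209.5, 232.9]]
top 15 [[187.2, 247.7], [190.4, 233.8], [182.1, 246.9], [185.4, 233.1], [202.4, 257.9], [208.1, 232.7]]
top 17 [[184.7, 247.3], [188.0, 233.4], [179.8, 246.5], [183.1, 232.
[... 527 characters left out ...]
side 15 [[243.0, 126.6], [252.6, 125.3], [242.4, 126.1], [251.9, 124.8], [241.7, 149.3], [260.1, 146.4]]
side 17 [[242.7, 126.3], [252.3, 124.9], [242.1, 125.9], [251.6, 124.6], [241.5, 148.9], [259.8, 146.1]]
side 20 [[242.2, 125.9], [251.8, 124.5], [241.7, 125.7], [251.2, 124.4], [241.2, 148.5], [259.5, 145.7]]
side 25 [[241.6, 125.5], [251.0, 124.2], [241.1, 125.7], [250.5, 124.4], [240.8, 148.0], [259.0, 145.2]]
   [243 128  21  51 564] [[238.89999389648438, 129.60000610351562], [256.3999938964844, 127.0999984741211], [263.3999938964844, 176.10000610351562], [245.89999389648438, 178.60000610351562]]
   [340 177  11   7  43] [[340.0, 183.0], [340.0, 177.0], [350.0, 177.0], [350.0, 183.0]]
```

Run:
```python
from h import *
c=cam("wrist");im=cv2.imread("pics/wrist12.png");hsv=cv2.cvtColor(im,cv2.COLOR_BGR2HSV)
def S(r,th,y,e):
    a=np.radians(th);u=np.sin(a)*X+np.cos(a)*Z;n=-np.cos(a)*X+np.sin(a)*Z
    return O+.013*Z+u*r+Y*y+n*e
for th in(13,15,17,20):print("rest",th,proj(c,[S(.094,th,y,e) for y in(.041,-.041) for e in(0,-.01)]).round(1).tolist(),"hinge",proj(c,[S(0,th,.041,0)]).round().tolist())
print("board foot front, xf -1,-4,-8",proj(c,[O+x*X+.011*Z-.0135*X for x in(-.001,-.004,-.008)]).round(1).tolist(),"lip in",proj(c,[O-.036*X+.027*Z]).round(1).tolist())
print(proj(c,[S(.094,15,0,0)]).round())
for x in(int(proj(c,[S(.094,15,.041,0)])[0,0]),315,302,int(proj(c,[S(.094,15,-.041,0)])[0,0])):
    print("col",x,[(v,*hsv[v,x].tolist()) for v in range(146,262,3)])
```

```text
rest 13 [[277.5, 195.8], [277.5, 186.6], [354.0, 195.4], [353.8, 186.2]] hinge [[285.0, 207.0]]
rest 15 [[277.5, 192.8], [277.6, 183.7], [353.9, 192.4], [353.7, 183.3]] hinge [[285.0, 207.0]]
rest 17 [[277.5, 189.8], [277.7, 180.8], [353.9, 189.4], [353.6, 180.4]] hinge [[285.0, 207.0]]
rest 20 [[277.6, 185.4], [277.8, 176.6], [353.7, 185.0], [353.4, 176.2]] hinge [[285.0, 207.0]]
board foot front, xf -1,-4,-8 [[315.7, 217.2], [315.7, 219.4], [315.7, 222.4]] lip in [[315.8, 235.1]]
[[316. 193.]]
col 277 [(146, 18, 49, 214), (149, 19, 47, 224), (152, 20, 45, 226), (155, 18, 51, 223), (158, 22, 105, 251), (161, 24, 101, 253), (164, 24, 102, 253), (167, 24, 102, 253), (170, 24, 101, 253), (173, 24, 102, 253), (176, 24, 103, 253), (179, 17, 130, 229), (182, 15, 138, 215), (185, 15, 134, 186), (188, 15, 135, 194), (191, 15, 137, 168), (194, 15, 135, 119), (197, 15, 131, 130), (200, 13, 57, 80), (203, 18, 18, 69), (206, 18, 19, 67), (209, 12, 18, 69), (212, 15, 121, 148), (215, 19, 124, 246), (218, 21, 117, 250), (221, 22, 117, 251), (224, 22, 113, 252), (227, 22, 114, 252), (230, 22, 112,
[... 1960 characters left out ...]
161, 21, 121, 251), (164, 21, 120, 251), (167, 21, 119, 251), (170, 21, 119, 251), (173, 21, 119, 251), (176, 21, 119, 251), (179, 21, 119, 251), (182, 17, 131, 241), (185, 19, 125, 247), (188, 20, 121, 250), (191, 15, 137, 208), (194, 16, 136, 150), (197, 15, 131, 148), (200, 15, 114, 130), (203, 13, 81, 91), (206, 14, 49, 67), (209, 14, 76, 77), (212, 15, 132, 133), (215, 15, 134, 141), (218, 15, 135, 140), (221, 15, 135, 145), (224, 16, 137, 147), (227, 15, 138, 165), (230, 15, 134, 146), (233, 15, 133, 134), (236, 16, 136, 225), (239, 22, 114, 252), (242, 17, 117, 234), (245, 18, 50, 193), (248, 18, 48, 201), (251, 18, 48, 208), (254, 20, 45, 226), (257, 20, 46, 224), (260, 19, 47, 221)]
```

The readings show the rest top still at 15° (rows 183–192). The board's foot is about 9 mm forward, so it leans about 20° on the rest's top edge. I'll nudge the foot back with closed fingertips, just above the lip, so it lies flush.

Run:
```python
from h import *
plan(O-.055*X+.30*Z);plan(O-.055*X+.052*Z)
print(R.from_rotvec(arm.read_state()["ee_rot"]).as_matrix().T@np.c_[X,Z])
```

```text
33.4 [0.447 0.25  0.324] [-2.241 -1.967 -0.253] open 0.0802 F [-0.2  0.2 -0.6] ff 0.0 q [-0.3   0.41 -0.27  1.92 -0.11  0.69 -0.6 ]
 travel(tool) [-0.0553  0.0019  0.012 ]
33.4 [0.447 0.25  0.324] [-2.241 -1.967 -0.253] open 0.0802 F [-0.2  0.2 -0.6] ff 0.0 q [-0.3   0.41 -0.27  1.92 -0.11  0.69 -0.6 ]
 travel(tool) [-0.1109  0.0022  0.2537]
[[ 0.97459672  0.22388142]
 [-0.00609684 -0.00111319]
 [ 0.22388402 -0.97461575]]
```

Emit:
step_arm(
  travel=[
    [-0.018,0,0.004],
    [-0.018,0.001,0.004],
    [-0.019,0.001,0.004],
    [-0.0067,0,0.0292],
    [-0.0067,0,0.0292],
    [-0.0067,0,0.0292],
    [-0.0067,0,0.0292],
    [0,0,0],
  ],
  dr=[
    [0,0,0],
    [0,0,0],
    [0,0,0],
    [0,0,0],
    [0,0,0],
    [0,0,0],
    [0,0,0],
    [0,0,0],
  ],
  jaw=0.0,
)

```text
time: 34.2
ee_pos: [0.4407, 0.1986, 0.1777]
ee_rot: [-2.24, -1.965, -0.245]
contact_force: [-0.2, 0.2, -0.0]
opening: 0.0178
finger_force: 0.0
```

Run:
```python
from h import *
plan(O-.055*X+.052*Z)
```

```text
34.2 [0.4407 0.1986 0.1777] [-2.24  -1.965 -0.245] open 0.0178 F [-0.2  0.2 -0. ] ff 0.0 q [-0.21  0.63 -0.28  2.15 -0.1   0.27 -0.47]
 travel(tool) [-0.0274  0.0023  0.1227]
```

Emit:
step_arm(
  travel=[
    [0,0,0],
    [0,0,0],
    [0,0,0],
    [0,0,0],
    [0,0,0],
    [0,0,0],
  ],
  dr=[
    [0,0.09,0],
    [0,0.09,0],
    [0,0.09,0],
    [0,0.08,0],
    [0,0,0],
    [0,0,0],
  ],
)

```text
time: 34.8
ee_pos: [0.4449, 0.1989, 0.1827]
ee_rot: [-2.029, -1.78, -0.6]
contact_force: [0.5, -0.1, 0.2]
opening: 0.0005
finger_force: 0.0
```

Run:
```python
from h import *
plan(O-.055*X+.052*Z)
print(R.from_rotvec(arm.read_state()["ee_rot"]).as_matrix().T@np.c_[X,Z])
```

```text
34.8 [0.4449 0.1989 0.1827] [-2.029 -1.78  -0.6  ] open 0.0005 F [ 0.5 -0.1  0.2] ff 0.0 q [ 0.3   0.79 -0.78  2.24 -0.14  0.04 -0.25]
 travel(tool) [-0.0714 -0.0026  0.1095]
[[ 8.38859664e-01  5.44316050e-01]
 [-6.81751712e-03 -2.84184649e-04]
 [ 5.44305048e-01 -8.38880180e-01]]
```

Joint 6 is at its limit here, so the nudge isn't reachable. Instead I'll back off, retake the handle from above and reset the foot (lift 4 mm, turn upright 4°, shift).

Emit:
step_arm(
  travel=[
    [0,0,0],
    [0,0,0],
    [0,0,0],
    [0,0,0],
    [-0.004,0,-0.018],
    [0.007,0,-0.03],
    [0.007,0,-0.03],
    [0.007,0,-0.03],
    [0.007,0,-0.03],
    [0,0,0],
  ],
  dr=[
    [0,-0.09,0],
    [0,-0.09,0],
    [0,-0.09,0],
    [0,-0.08,0],
    [0,0,0],
    [0,0,0],
    [0,0,0],
    [0,0,0],
    [0,0,0],
    [0,0,0],
  ],
  jaw=0.08,
)

```text
time: 35.8
ee_pos: [0.4449, 0.1948, 0.3278]
ee_rot: [-2.238, -1.974, -0.27]
contact_force: [-0.3, 0.3, -0.6]
opening: 0.0782
finger_force: 0.0
```

```bash
cat >> h.py <<'E'
def board_tray(xf,lean,z0=.011):
    a=np.radians(lean);u=np.sin(a)*X+np.cos(a)*Z;n=-np.cos(a)*X+np.sin(a)*Z
    return O+xf*X+z0*Z+n*.007,u,n
def tool_rel(beta):   # tool pose beta from down (z toward +X), jaw along -Y
    b=np.radians(beta);z=-np.cos(b)*Z+np.sin(b)*X;y=-Y
    return np.c_[np.cross(y,z),y,z]
E
python3 - <<'E'
from h import *
f,u,n=board_tray(-.009,19.7);Rt=tool_rel(13)
g=f+u*.165;p=g+Rt[:,2]*.005
print(p);plan(p-Rt[:,2]*.14,Rt)
E
```

```text
[0.45408684 0.2943396  0.16383046]
35.8 [0.4449 0.1948 0.3278] [-2.238 -1.974 -0.27 ] open 0.0782 F [-0.3  0.3 -0.6] ff 0.0 q [-0.2   0.37 -0.26  1.97 -0.15  0.68 -0.45]
 travel(tool) [ 0.0603 -0.0036  0.0425]
 dr [ 0.0102 -0.0042  0.0002]
```

Emit:
step_arm(
  travel=[
    [0.02,-0.001,0.012],
    [0.02,-0.001,0.015],
    [0.02,-0.001,0.015],
    [0,0,0],
    [0,0,0],
    [0,0,0],
  ],
  dr=[
    [0.01,-0.004,0],
    [0,0,0],
    [0,0,0],
    [0,0,0],
    [0,0,0],
    [0,0,0],
  ],
)

```text
time: 36.4
ee_pos: [0.4486, 0.2587, 0.2949]
ee_rot: [-2.237, -1.967, -0.239]
contact_force: [0.6, -0.1, 0.1]
opening: 0.0798
finger_force: 0.0
```

Run:
```python
from h import *
f,u,n=board_tray(-.009,19.7);Rt=tool_rel(13)
p=f+u*.165+Rt[:,2]*.005
plan(p,Rt)
c=cam("wrist");im=arm.snapshot("wrist");cv2.imwrite("pics/wrist13.png",im)
hsv=cv2.cvtColor(im,cv2.COLOR_BGR2HSV);m=((hsv[...,0]<15)&(hsv[...,1]>145)&(hsv[...,2]>90)).astype(np.uint8)
for xf,th in((-.009,19.7),(-.005,17.5),(-.009,22),(-.013,22)):
    f,u,n=board_tray(xf,th);print(xf,th,[proj(c,[f+u*a+n*e+Y*b]).round(1).tolist()[0] for a,e,b in((.19,-.007,.017),(.19,.007,-.017),(0,.007,0),(.112,.007,.033))])
ys=np.where(m[:,315])[0];ys=ys[(ys>100)&(ys<300)];print("col315 rows",ys.min(),ys.max())
for v in range(ys.min()+3,ys.max(),8):
    r=np.where(m[v,230:400])[0]+230;print(v,r.min(),r.max(),end="; ")
```

```text
36.4 [0.4486 0.2587 0.2949] [-2.237 -1.967 -0.239] open 0.0798 F [ 0.6 -0.1  0.1] ff 0.0 q [-0.34  0.46 -0.24  1.94 -0.12  0.63 -0.58]
 travel(tool) [0.0064 0.0022 0.1358]
 dr [-0.0087  0.0052 -0.0054]
-0.009 19.7 [[293.5, 171.4], [340.4, 189.6], [317.2, 232.8], [282.0, 213.4]]
-0.005 17.5 [[293.3, 175.4], [340.5, 194.0], [317.2, 229.7], [281.9, 213.8]]
-0.009 22 [[293.7, 161.6], [340.2, 179.3], [317.2, 232.7], [282.1, 208.6]]
-0.013 22 [[293.8, 167.1], [340.2, 184.9], [317.2, 235.9], [282.1, 212.8]]
col315 rows 166 233
169 293 337; 177 293 337; 185 294 337; 193 295 340; 201 283 351; 209 282 351; 217 286 348; 225 289 345;
```

The board is at xf≈−10 mm and lean≈20.5°. Descend and regrip.

Emit:
step_arm(
  travel=[
    [0.004,0.001,0.02],
    [0.004,0.001,0.03],
    [0,0,0.03],
    [0,0,0.025],
    [0,0,0.015],
    [0,0,0.01],
    [0,0,0.005],
    [0,0,0],
    [0,0,0],
  ],
  dr=[
    [-0.008,0.005,-0.005],
    [0,0,0],
    [0,0,0],
    [0,0,0],
    [0,0,0],
    [0,0,0],
    [0,0,0],
    [0,0,0],
    [0,0,0],
  ],
)

```text
time: 37.35
ee_pos: [0.4556, 0.2967, 0.1654]
ee_rot: [-2.234, -1.971, -0.255]
contact_force: [0.4, -0.8, -0.6]
opening: 0.0797
finger_force: 0.0
```

Emit:
step_arm(
  travel=[
    [0,0,0],
    [0,0,0],
    [0,0,0],
    [0,0,0],
    [0,0,0],
    [0,0,0],
    [0,0,0],
    [0,0,0],
  ],
  dr=[
    [0,0,0],
    [0,0,0],
    [0,0,0],
    [0,0,0],
    [0,0,0],
    [0,0,0],
    [0,0,0],
    [0,0,0],
  ],
  jaw=0.0,
  grip_force=50,
)

```text
time: 38.15
ee_pos: [0.4551, 0.2968, 0.1647]
ee_rot: [-2.233, -1.972, -0.253]
contact_force: [-0.2, 0.1, -1.0]
opening: 0.0334
finger_force: 50.0
```

Run:
```python
from h import *
s=st();R0=R.from_rotvec(s["ee_rot"]).as_matrix()
f,u,n=board_tray(-.010,20.5);B=np.c_[u,np.cross(n,u),n]
np.savez("grasp.npz",Tb=R0.T@B,pf=R0.T@(f-s["ee_pos"]));print("handle mid at tool",(R0.T@(f+u*.165-s["ee_pos"])).round(4))
for a in((-.010,.015,75),(-.002,.015,75),(-.001,.010,75)):plan(*tray(*a))
```

```text
38.15 [0.4551 0.2968 0.1647] [-2.233 -1.972 -0.253] open 0.0334 F [-0.2  0.1 -1. ] ff 50.0 q [-0.42  0.69 -0.22  2.02 -0.11  0.29 -0.61]
handle mid at tool [-0.0017 -0.0007 -0.0038]
38.15 [0.4551 0.2968 0.1647] [-2.233 -1.972 -0.253] open 0.0334 F [-0.2  0.1 -1. ] ff 50.0 q [-0.42  0.69 -0.22  2.02 -0.11  0.29 -0.61]
 travel(tool) [-0.0127 -0.     -0.0116]
 dr [ 0.      0.096  -0.0002]
38.15 [0.4551 0.2968 0.1647] [-2.233 -1.972 -0.253] open 0.0334 F [-0.2  0.1 -1. ] ff 50.0 q [-0.42  0.69 -0.22  2.02 -0.11  0.29 -0.61]
 travel(tool) [-0.0049 -0.     -0.0098]
 dr [ 0.      0.096  -0.0002]
38.15 [0.4551 0.2968 0.1647] [-2.233 -1.972 -0.253] open 0.0334 F [-0.2  0.1 -1. ] ff 50.0 q [-0.42  0.69 -0.22  2.02 -0.11  0.29 -0.61]
 travel(tool) [-0.005  -0.     -0.0047]
 dr [ 0.      0.096  -0.0002]
```

Emit:
step_arm(
  travel=[
    [-0.004,0,-0.004],
    [-0.004,0,-0.004],
    [-0.0045,0,-0.004],
    [0,0,0],
    [0,0,0],
    [0,0,0],
    [0.0033,0,0.0011],
    [0.0033,0,0.0011],
    [0,0,0],
    [0,0,0],
  ],
  dr=[
    [0,0,0],
    [0,0,0],
    [0,0,0],
    [0,0.032,0],
    [0,0.032,0],
    [0,0.032,0],
    [0,0,0],
    [0,0,0],
    [0,0,0],
    [0,0,0],
  ],
)

```text
time: 39.15
ee_pos: [0.4541, 0.2896, 0.1738]
ee_rot: [-2.177, -1.924, -0.354]
contact_force: [-0.0, 1.1, -1.8]
opening: 0.0338
finger_force: 50.0
```

Run:
```python
from h import *
plan(*tray(-.003,.011,75))
f,B=board_world();u,w,n=B.T;q=f-n*.007-O;print("foot",q@X,q@Y,q[2],"elev",np.degrees(np.arcsin(u[2])))
c=cam("wrist");im=arm.snapshot("wrist");cv2.imwrite("pics/wrist14.png",im)
for d in(-3,0,3):
    Q=R.from_rotvec(w*np.radians(d)).as_matrix();piv=f+u*.165
    print(d,proj(c,[piv+Q@(-u*.165+n*e) for e in(-.007,.007)]).round(1).tolist())
hsv=cv2.cvtColor(im,cv2.COLOR_BGR2HSV);print([(v,*hsv[v,315].tolist()) for v in range(225,330,3)])
```

```text
39.15 [0.4541 0.2896 0.1738] [-2.177 -1.924 -0.354] open 0.0338 F [-0.   1.1 -1.8] ff 50.0 q [-0.28  0.69 -0.36  2.07 -0.13  0.22 -0.54]
 travel(tool) [-0.0021  0.0001  0.0042]
 dr [0.0002 0.     0.001 ]
foot -0.002317675267233187 -3.519583014084695e-05 0.0156411233226834 elev 74.99843640995725
-3 [[313.7, 278.2], [313.7, 294.2]]
0 [[313.7, 288.0], [313.7, 304.3]]
3 [[313.7, 298.0], [313.6, 314.6]]
[(225, 21, 120, 250), (228, 21, 118, 250), (231, 21, 119, 250), (234, 21, 119, 250), (237, 21, 118, 250), (240, 21, 119, 250), (243, 20, 119, 250), (246, 20, 120, 250), (249, 20, 123, 247), (252, 16, 138, 207), (255, 15, 138, 187), (258, 15, 137, 186), (261, 15, 141, 179), (264, 13, 168, 149), (267, 12, 168, 147), (270, 12, 167, 148), (273, 13, 167, 148), (276, 12, 169, 145), (279, 13, 168, 144), (282, 13, 169, 143), (285, 13, 172, 141), (288, 13, 170, 141), (291, 13, 166, 140), (294, 13, 169, 140), (297, 13, 169, 139), (300, 12, 171, 133), (303, 13, 165, 88), (306, 15, 145, 186), (309, 17, 132, 237), (312, 17, 133, 237), (315, 17, 132, 237), (318, 17, 134, 236), (321, 17, 133, 235), (324, 17, 133, 235), (327, 15, 121, 133)]
```

The foot's front edge is at row 305 against 304 predicted. Lower to the floor and release.

Emit:
step_arm(
  travel=[
    [-0.0007,0,0.0015],
    [-0.0007,0,0.0015],
    [-0.0006,0,0.0015],
    [0,0,0],
    [0,0,0],
  ],
  dr=[
    [0,0,0],
    [0,0,0],
    [0,0,0],
    [0,0,0],
    [0,0,0],
  ],
)

```text
time: 39.7
ee_pos: [0.4541, 0.2891, 0.1691]
ee_rot: [-2.177, -1.923, -0.355]
contact_force: [-1.2, 1.7, 4.5]
opening: 0.0334
finger_force: 50.0
```

Emit:
step_arm(
  travel=[
    [-0.0003,0,0.001],
    [-0.0003,0,0.001],
    [0,0,0],
  ],
  dr=[
    [0,0,0],
    [0,0,0],
    [0,0,0],
  ],
)

```text
time: 40.0
ee_pos: [0.4544, 0.2909, 0.1684]
ee_rot: [-2.175, -1.923, -0.359]
contact_force: [-2.3, 2.4, 14.3]
opening: 0.0337
finger_force: 50.0
```

Emit:
step_arm(
  travel=[
    [0.0004,0,-0.0014],
    [0,0,0],
    [0,0,0],
  ],
  dr=[
    [0,0,0],
    [0,0,0],
    [0,0,0],
  ],
)

```text
time: 40.3
ee_pos: [0.4542, 0.2895, 0.1689]
ee_rot: [-2.177, -1.923, -0.356]
contact_force: [-1.1, 0.9, 7.1]
opening: 0.0335
finger_force: 50.0
```

Emit:
step_arm(
  travel=[
    [0,0,0],
    [0,0,0],
    [0,0,0],
    [0,0,0],
    [0,0,0],
    [0,0,0],
    [0,0,0],
    [0,0,0],
  ],
  dr=[
    [0,0,0],
    [0,0,0],
    [0,0,0],
    [0,0,0],
    [0,0,0],
    [0,0,0],
    [0,0,0],
    [0,0,0],
  ],
  jaw=0.08,
  grip_force=10,
)

```text
time: 41.1
ee_pos: [0.4541, 0.2885, 0.1681]
ee_rot: [-2.178, -1.923, -0.354]
contact_force: [-0.0, -0.4, -0.7]
opening: 0.0797
finger_force: 0.0
```

Emit:
step_arm(
  travel=[
    [0,0,-0.01],
    [0,0,-0.015],
    [0,0,-0.02],
    [0,0,-0.03],
    [0,0,-0.03],
    [0,0,-0.03],
    [0,0,-0.03],
    [0,0,0],
    [0,0,0],
    [0,0,0],
  ],
  dr=[
    [0,0,0],
    [0,0,0],
    [0,0,0],
    [0,0,0],
    [0,0,0],
    [0,0,0],
    [0,0,0],
    [0,0,0],
    [0,0,0],
    [0,0,0],
  ],
)

```text
time: 42.1
ee_pos: [0.4471, 0.2363, 0.3238]
ee_rot: [-2.178, -1.923, -0.351]
contact_force: [0.7, -0.3, 0.3]
opening: 0.0799
finger_force: 0.0
```

Run:
```python
from h import *
st()
c=cam("wrist");im=arm.snapshot("wrist");cv2.imwrite("pics/wrist15.png",im)
hsv=cv2.cvtColor(im,cv2.COLOR_BGR2HSV);m=((hsv[...,0]<15)&(hsv[...,1]>145)&(hsv[...,2]>80)).astype(np.uint8)
for xf,th in((-.001,15.5),(-.003,16.5),(-.006,18),(-.009,20)):
    f,u,n=board_tray(xf,th);print(xf,th,[proj(c,[f+u*a+n*e+Y*b]).round(1).tolist()[0] for a,e,b in((.19,-.007,.017),(.19,.007,-.017),(0,.007,0),(.112,.007,.033))])
ys=np.where(m[:,315])[0];ys=ys[(ys>100)&(ys<320)];print("col315 rows",ys.min(),ys.max())
for th in(13,15,17,20):
    f,u,n=board_tray(0,th,.013);f=f-n*.007;print("rest",th,proj(c,[f+u*.094+n*e-Y*.041 for e in(0,-.01)]).round(1).tolist())
x=int(proj(c,[f+u*.094-Y*.041])[0,0]);print(x,[(v,*hsv[v,x].tolist()) for v in range(165,225,3)])
c=cam("top");im=arm.snapshot("top")
hsv=cv2.cvtColor(im,cv2.COLOR_BGR2HSV)
a=cv2.cvtColor(cv2.imread("pics/top0.png"),cv2.COLOR_BGR2GRAY).astype(int);b=cv2.cvtColor(im,cv2.COLOR_BGR2GRAY).astype(int)
for nm,(u,v) in dict(spice=(334,272),mill=(368,157),jam=(289,154)).items():print(nm,abs(a-b)[v-14:v+14,u-12:u+12].mean().round(1))
```

```text
42.1 [0.4471 0.2363 0.3238] [-2.178 -1.923 -0.351] open 0.0799 F [ 0.7 -0.3  0.3] ff 0.0 q [-0.11  0.41 -0.43  1.97 -0.17  0.61 -0.49]
-0.001 15.5 [[293.6, 166.7], [335.4, 182.9], [314.7, 229.8], [282.4, 208.0]]
-0.003 16.5 [[293.7, 165.4], [335.3, 181.4], [314.7, 231.2], [282.4, 208.0]]
-0.006 18 [[293.8, 163.5], [335.2, 179.2], [314.7, 233.4], [282.5, 208.1]]
-0.009 20 [[294.0, 159.9], [335.1, 175.2], [314.7, 235.6], [282.6, 207.3]]
col315 rows 162 232
rest 13 [[352.5, 202.7], [352.3, 193.7]]
rest 15 [[352.5, 199.7], [352.2, 190.9]]
rest 17 [[352.4, 196.8], [352.1, 188.2]]
rest 20 [[352.2, 192.6], [351.9, 184.2]]
352 [(165, 18, 46, 218), (168, 18, 78, 233), (171, 20, 121, 250), (174, 21, 121, 251), (177, 21, 120, 251), (180, 21, 120, 251), (183, 21, 119, 251), (186, 21, 120, 251), (189, 20, 123, 250), (192, 17, 130, 242), (195, 21, 120, 251), (198, 16, 135, 230), (201, 15, 137, 155), (204, 16, 139, 158), (207, 16, 134, 166), (210, 15, 122, 144), (213, 14, 91, 106), (216, 16, 65, 74), (219, 13, 54, 66), (222, 14, 104, 91)]
spice 5.2
mill 3.1
jam 5.1
```

The board is now nearly flush (foot about −4 mm, lean about 17–18°), the rest is at 15°, and the jars and mill match the first picture. Hand in.

```bash
python3 -c "
from plant import arm
print(arm.close_job())"
```

```text
the job is handed in; nothing more can be done
None
```

The job is handed in at about 42 s: the rest is set at 15°, and the board was leaned on the tea box and let go, then retaken from above. It now stands in the tray handle up, leaning about 17–18° against the rest after I took it up once more to reset its foot; the jars and mill are unmoved in the last top picture.

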